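Lay out a diorama kit and a trophy kit for gluing

TASK

Make up the two kits for gluing. In the blue tray goes the diorama kit: the green rectangular base flat in the wide bay with the red armoured car standing on its wheels in the middle of it, lengthwise along the base, and the grey stone fence standing upright in the narrow bay; in the yellow tray goes the trophy kit: the black round base flat in the tray with the walnut queen standing upright in the middle of it. Leave the dispenser, the saucer and the glue bottle where they are.

Things in the scene. Friction and masses are not known exactly. Their poses are not given: they have to be found in the camera images.
- rect_base_mid (a point): Green acrylic base: a rectangular plate 90 x 56 x 8 mm with plain edges, loose, lying flat. This point is its centre (4 mm above its underside); x runs along its 90 mm length, y along its 56 mm width, z up. About 48 g.
- round_base_mid (a point): Black acrylic base: a round plate 60 mm in diameter, 8 mm thick, loose, lying flat. This point is its centre (4 mm above its underside); z up. About 27 g.
- car_mid (a point): Red plastic armoured car, black wheels, turret and short gun: 70 mm long, 36 wide, 42 high, loose, about 60 g. This point: its centre line, 21 mm above the soles of the wheels; x along its length (gun to -x), y across, z up. Flat parallel sides 36 mm apart up to 24 mm; upper hull 30 mm wide from 24 to 33 mm up, turret 25 mm across above that.
- queen_mid (a point): Dark walnut chess queen, 83 mm tall, foot 34 mm in diameter with a felt sole, loose, standing. This point is on its axis 41 mm above the sole; z up. Its waist is 14 to 16 mm thick from 24 to 53 mm above the sole, a collar 22 mm across lies at 55 to 58 mm, the crown is 24 mm across. About 50 g.
- fence_mid (a point): Grey resin model stone fence: a wall 88 mm long and 16 mm thick on a foot plate 92 x 24 mm and 4 mm thick, 36 mm high in all, loose, standing. This point is at its middle, 18 mm above the underside; x along its length, y through its thickness, z up. About 70 g.
- blue_tray: Blue two-bay kit tray, 128 (x) by 171 mm (y), on non-slip feet, does not shift. Origin: centre of underside, on the shelf; z up. Bay floors 4 mm, walls and divider 10 mm above the shelf. Wide bay: 120 (x) by 112 mm (y), middle at x 0, y -25.5 mm. Narrow bay: 120 (x) by 48 mm (y), middle at x 0, y +57.5 mm. Divider 3 mm thick at y +32 mm.
- yellow_tray: Yellow plastic kit tray with a single bay, 128 mm (its x) by 92 mm (its y), on non-slip feet that do not shift. Floor 4 mm above the shelf, walls 10 mm above the shelf (6 mm above the floor). Origin: centre of the underside; z up. Bay: 120 by 84 mm, centred on the origin.
- dispenser: Bystander: grey push dispenser, a capped magazine full of clear bases on a bed, with a push plate at its -x end; 110 (x) by 84 (y) mm, 144 mm tall, standing loose. Origin: centre of the underside. Not used.
- saucer: Bystander: white ceramic saucer, 136 mm across and 20 mm high, loose. Origin: centre of the underside.
- glue: Bystander: white glue bottle with an orange cap, 40 mm in diameter, 105 mm tall, standing loose. Origin: centre of the underside.
There are look-alikes about, which are no part of the job. Of the things that look like the part that bears rect_base_mid, the largest one is meant.

How it is judged:
By the outcome, as a careful person would: the job done as asked, in the order asked, and still so for the second after the job is handed in, with the robot touching nothing.
It also fails if it takes over 134 s, if anything falls off the work surface, if the arm or the gripper's body presses on something with over 40 N, if the wrist force passes 120 N, or if a joint passes its speed limit or range.

ROBOT

A 7-joint arm with a two-finger parallel gripper is mounted at the origin on the work surface. World frame = base frame: x ahead of the robot, y to its left, z up, the work surface at z = 0. Lengths are in m, angles in rad, forces in N, time in s.
With the tool pointing down it reaches from about 0.4 to 0.85 m from the base axis. Payload 6.9 kg.
Tool frame: the origin (TCP) lies at the very end of the fingers, on their centre line; the grasp point (between the pads) lies 19 mm behind it; z points along the fingers, x is the direction in which the jaws open and shut, and the axes are right-handed (so a half turn about z gives the same grasp; the last joint's range is limited). The gripper opens to 85 mm and grips with 20 to 120 N. Pads are 22 mm wide; open, the fingers measure 114 mm over their backs; the gripper's body (76 mm by 85 mm) begins 54 mm behind the grasp point. The pads swing forward as they close: fully open they stand 13 mm farther back than shut.
Start: joints at [-1.012, 0.507, -0.238, 1.5, 0.126, 1.149, -0.155], TCP at [0.273, 0.562, 0.231] pointing down, gripper open.
Joint ranges: [-3.08, 3.08], [-0.24, 2.05], [-1.43, 1.35], [0, 2.5], [-1.52, 4.66], [0.17, 1.96], [-2.89, 2.89]. Speed limits (rad/s): [2.39, 2.39, 3.14, 3.14, 3.14, 3.14, 3.14].

INTERFACE

Orientations are given as a unit quaternion [x, y, z, w].
In Python, from workcell import bot gives the robot as it stands.
- The arm moves only by the tool send_rows, never from a script. Its argument "moves" is a list that holds one entry, the list of rows, each a list of 4 numbers: the shift along the tool's x, y, z in mm, then the turn about the tool's z in degrees. A call has exactly 8 rows; each row shifts and turns the pose as measured when the row begins, along the tool's axes as they then stand; what a row does not reach is not made up. A row lasts 1/8 s, in which the tool goes at most 62.5 mm and 10.7 degrees, less where a joint would pass 70% of its speed; a pose out of reach is approached as far as the arm can. A call is refused whole if a number of a shift passes 62.5 or a number of a turn 10.7, either way. A call with a gripper value outside its range is refused whole. "grip" is the gripper's target within -1 to 1 (fully open at 1, half-way at 0, shut at -1), set as the call begins (left out, the last holds). The fingers move at their own pace and stop on an object; the grip force is fixed at half the most. Time passes only in rows, so rows that do not move let the fingers close, or fill a call up. It gives the time, the measured TCP pose, the force and the opening at its end, in the units of the state.
- bot.observe(): the state, without advancing time (a new reading comes with each control period).
- bot.snapshot(name): name is "side" or "top"; returns a dict with "img" (480x640x3 uint8, blue, green, red), "K" (3x3 intrinsics, pixels), "k1" (the pictures are not rectified: a ray, as slopes to the right and down, at radius r is drawn at 1 + k1 r^2 times it, then the intrinsics apply), "cam_to_world" (4x4, takes a point from camera to world coordinates). Camera axes: x right, y up, looking along -z (the intrinsics and any distortion apply to the point x, -y, -z); pixel columns grow to the right and rows downward; lengths in m; the calibration is good to about 2 mm. A picture is of the moment at which its call begins. There is no depth.
- bot.finish_job(): hands the job in, once; it reports no verdict.
Trained networks look in a picture, given as the dict that the camera call returned (one of the last four; its "shot" number tells which), for a name from the list of things; names that differ only in an ending like _2 or _b are one class to them, and where a whole thing is asked for, a point or a joint stands for the part that bears it (a point fixed in the world has none). Each returns a list of dicts, best first, with "confidence" (0 to 1); they miss things now and then, are a little off and sometimes report something else, mostly with a low value. They report only what shows in the picture. A call takes as long as a camera call. They do not tell look-alikes from the thing itself.
- bot.look_for(label, picture): "at" ([x, y, z] in m, in world coordinates, good to about 4 mm: the middle of the surface that is visible of it).
- bot.regions_of(label, picture): "pixels" (480x640 bool, what is visible of it).
The state is a dict: "time": time; "q": joint angles; "dq": joint speeds; "joint_torque": joint torques, N m; "tool_pos": TCP position; "tool_rot": TCP orientation; "wrist_force": force on the tool from outside, world axes, zero at the start; "moment": the same for the moment, N m; "gripper_width": opening from 0.0 (shut) to 1.0 (fully open).
Only numpy, scipy, OpenCV 4.12 (cv2) and the standard library are available. Lean on these libraries where they do the work, as an engineer would, in place of code of your own. Each camera call takes 0.05 s, during which the arm holds its last target.

## Working session

There is one attempt and no reset: what is moved stays moved. The work goes in short steps, Python scripts to look and compute and a tool call to move; the robot and the scene stay as the last step left them, time stands still between calls to the robot, and variables do not carry over. Pictures are saved under pics/ and viewed, and the job is handed in when it is done.

Besides the shell and the picture viewer there is one more tool, called after "Call:" by a JSON object that holds its "name" and its "arguments". send_rows: Moves the arm, as the interface text tells. Its arguments: {"type":"object","properties":{"moves":{"type":"array"},"grip":{"type":"number"}},"required":["moves"]}

```bash
ls; mkdir -p pics
python3 - <<'E'
from workcell import bot
import cv2
s=bot.observe(); print({k:(v if not hasattr(v,'round') else v) for k,v in s.items()})
for n in ("top","side"):
    p=bot.snapshot(n); cv2.imwrite(f"pics/{n}0.png",p["img"]); print(n,p["K"],p["k1"],p["cam_to_world"],p["shot"])
E
```

```text
pics
{'time': 0.0, 'q': array([-1.01252888,  0.50832329, -0.2375154 ,  1.50113475,  0.12570116,
        1.14892681, -0.15481606]), 'dq': array([ 0.00045739,  0.00097277, -0.00060947, -0.00038098, -0.00038931,
       -0.00083076,  0.00161828]), 'joint_torque': array([ 6.35740957e-05, -6.20608163e+01, -2.18665235e+00, -2.49659193e+01,
        1.28150071e-02,  1.16301046e-02,  4.05556079e-06]), 'tool_pos': array([0.27326193, 0.5615259 , 0.23043774]), 'tool_rot': array([ 8.47779531e-01,  5.30348050e-01, -7.52053867e-04,  4.97111972e-04]), 'wrist_force': array([ 0.34420444, -0.05781802,  0.06416652]), 'moment': array([ 0.02229156, -0.04482654, -0.01649139]), 'gripper_width': 1.0011740390298465}
top [[567.77936145   0.         305.47319913]
 [  0.         567.77936145 243.05334687]
 [  0.           0.           1.        ]] -0.004829294029514786 [[ 0.00728017  0.98237707 -0.18676804  0.26291918]
 [-0.99981375  0.01048934  0.01620015  0.04076456]
 [ 0.01787373  0.18661531  0.98227046  1.35291124]
 [ 0.          0.          0.          1.        ]] 1
side [[569.70247788   0.         325.77444305]
 [  0.         569.70247788 234.18350364]
 [  0.           0.           1.        ]] -0.046276216694945624 [[ 9.98679030e-01  3.09975834e-02 -4.09798183e-02  4.23250661e-01]
 [-5.13813660e-02  6.08482899e-01 -7.91901836e-01 -1.09544787e+00]
 [ 3.88475392e-04  7.92961356e-01  6.09271809e-01  9.43601002e-01]
 [ 0.00000000e+00  0.00000000e+00  0.00000000e+00  1.00000000e+00]] 2
```

View pics/top0.png

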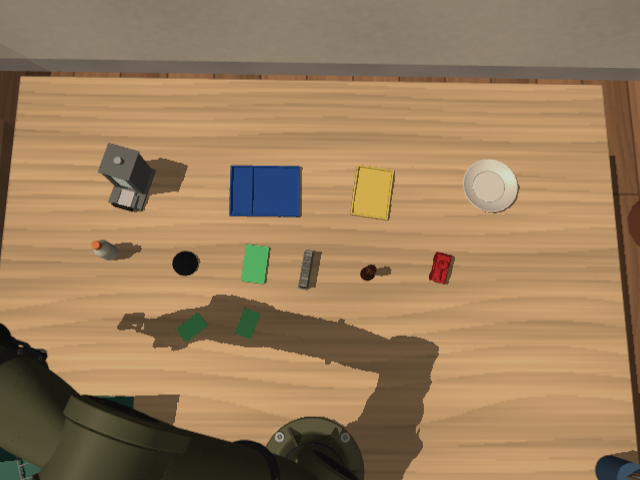

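View pics/side0.png

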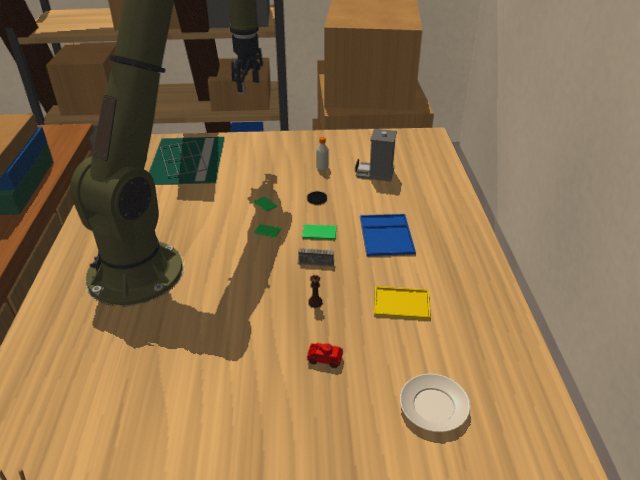

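```bash
cat > h.py <<'E'
from workcell import bot
import numpy as np, cv2
from scipy.spatial.transform import Rotation as R
def ray(p,uv):
    uv=np.atleast_2d(np.asarray(uv,float)).reshape(-1,1,2)
    n=cv2.undistortPoints(uv,p["K"],np.array([p["k1"],0,0,0,0.])).reshape(-1,2)
    d=np.c_[n[:,0],-n[:,1],-np.ones(len(n))]
    T=np.array(p["cam_to_world"]); return T[:3,3],d@T[:3,:3].T
def onz(p,uv,z):
    o,d=ray(p,uv); t=(z-o[2])/d[:,2]; return o+d*t[:,None]
def proj(p,X):
    X=np.atleast_2d(X); T=np.array(p["cam_to_world"]); c=(X-T[:3,3])@T[:3,:3]
    n=np.c_[c[:,0],-c[:,1],-c[:,2]]
    return cv2.projectPoints(n,np.zeros(3),np.zeros(3),p["K"],np.array([p["k1"],0,0,0,0.]))[0].reshape(-1,2)
def snap(n,f=None):
    p=bot.snapshot(n)
    if f: cv2.imwrite(f"pics/{f}.png",p["img"])
    return p
def crop(p,f,u,v,w=60,h=45,s=6):
    u,v=int(u),int(v); a=p["img"][max(0,v-h):v+h,max(0,u-w):u+w]
    cv2.imwrite(f"pics/{f}.png",cv2.resize(a,None,fx=s,fy=s,interpolation=cv2.INTER_CUBIC))
def rect(p,m,z):
    c=max(cv2.findContours(m.astype(np.uint8),cv2.RETR_EXTERNAL,cv2.CHAIN_APPROX_NONE)[0],key=cv2.contourArea)
    w=onz(p,c.reshape(-1,2),z)[:,:2]
    (x,y),(a,b),t=cv2.minAreaRect((w*1000).astype(np.float32))
    if b>a:a,b,t=b,a,t+90
    return np.round([x,y,a,b,((t+90)%180)-90],1)  # long axis angle, mm
def pose():
    s=bot.observe(); M=R.from_quat(s["tool_rot"]).as_matrix()
    return s,np.array(s["tool_pos"]),M
def go(x,y,z,yaw=None):
    """target TCP mm; yaw deg = wanted direction of tool x, mod 180"""
    s,p,M=pose(); cur=np.degrees(np.arctan2(M[1,0],M[0,0])); 
    d=M.T@(np.array([x,y,z])-p*1000)
    print("t",round(s["time"],2),"tcp",np.round(p*1000,1),"yaw",round(cur,1),"tilt",np.round(M[:,2],4),"grip",round(s["gripper_width"],3),"F",np.round(s["wrist_force"],1),"q7",round(s["q"][6],2))
    if yaw is not None:
        dy=(yaw-cur+90)%180-90   # world ccw
        print("turn about tool z (deg)",round(-dy,1),"or",round(-dy+(180 if dy>0 else -180),1))
        c=np.radians(cur+dy); X=np.array([np.cos(c),np.sin(c),0]);Z=np.array([0,0,-1.]);Y=np.cross(Z,X)
        w=np.array([x,y,z])-p*1000
        print("after turn: shift",np.round([X@w,Y@w,Z@w],1))
    print("now-axes shift",np.round(d,1))
E
python3 - <<'E'
from h import *
Z=dict(rect_base_mid=8,round_base_mid=8,car_mid=20,queen_mid=0,fence_mid=36,blue_tray=10,yellow_tray=10,saucer=20,glue=0,dispenser=0)
ps={n:snap(n) for n in("top","side")}
for l,z in Z.items():
  for n,p in ps.items():
    rs=bot.regions_of(l,p)
    for d in bot.look_for(l,p): print(l,n,"at",np.round(np.array(d["at"])*1000,1),round(d["confidence"],2))
    for r in rs:
      m=r["pixels"]; v,u=np.nonzero(m)
      if len(u)>15: print("   reg",n,round(r["confidence"],2),len(u),"c",np.round([u.mean(),v.mean()]),"rect",rect(p,m,z/1000))
E
```

```text
rect_base_mid top at [315.4 285.6   7.4] 0.88
rect_base_mid top at [325.4 151.2   4.5] 0.86
rect_base_mid top at [472.8 144.4   7.8] 0.74
   reg top 0.87 898 c [255. 264.] rect [467.6 139.8  91.8  59.   -6.9]
   reg top 0.58 431 c [247. 324.] rect [325.4 154.5  61.8  38.8 -19.5]
   reg top 0.56 501 c [192. 328.] rect [314.9 283.1  66.7  41.9 -51.5]
rect_base_mid side at [316.5 280.3   0.9] 0.67
rect_base_mid side at [462.6 125.6   5.4] 0.66
rect_base_mid side at [326.9 146.7   3.2] 0.53
   reg side 0.7 446 c [318. 232.] rect [465.7 132.1  86.7  62.6  -3.6]
   reg side 0.65 209 c [266. 231.] rect [325.2 144.   64.4  42.6 -19.5]
   reg side 0.5 217 c [264. 204.] rect [315.5 274.1  72.1  46.6 -50.3]
round_base_mid top at [467.  305.3   9.1] 0.85
   reg top 0.86 520 c [185. 264.] rect [467.2 305.7  62.   57.9 -89.4]
   reg top 0.44 3643 c [264. 191.] rect [648.  120.7 175.7 132.1 -89.2]
round_base_mid side at [471.6 297.3   8.4] 0.63
   reg side 0.61 216 c [316. 198.] rect [467.7 296.8  63.1  56.3  87.1]
car_mid top at [ 459.6 -298.9   34.2] 0.88
car_mid top at [654.8 437.   88.8] 0.48
 
[... 1336 characters left out ...]
6 -444.9    8. ] 0.83
   reg top 0.69 2227 c [490. 185.] rect [ 665.6 -433.   132.2  130.5   44.3]
   reg side 0.85 3066 c [434. 402.] rect [ 666.2 -435.   132.5  129.2    2.2]
   reg side 0.74 1429 c [379. 157.] rect [671.9 535.8 333.8 121.3  79.3]
glue top at [489.7 478.8  64.7] 0.78
   reg top 0.92 388 c [104. 250.] rect [499.6 504.   68.3  40.4  64.3]
glue side at [490.1 471.7  48.7] 0.83
   reg side 0.59 299 c [321. 155.] rect [495.5 577.5 209.1  37.1  87.8]
dispenser top at [ 459.3 -297.5   31.5] 0.16
   reg top 0.87 2521 c [126. 177.] rect [679.9 467.1 155.3 136.  -13.6]
dispenser side at [665.2 409.8  73.4] 0.72
   reg side 0.55 1377 c [379. 157.] rect [679.  572.6 342.1 117.2  78.6]
```

```bash
cat > fit.py <<'E'
from h import *
from scipy.optimize import minimize
def box(l,w,z0,z1): return np.array([[sx*l/2,sy*w/2,z] for sx in(-1,1) for sy in(-1,1) for z in(z0,z1)])
def cyl(d,z0,z1): a=np.linspace(0,2*np.pi,24,endpoint=False); return np.array([[d/2*np.cos(t),d/2*np.sin(t),z] for t in a for z in(z0,z1)])
MOD=dict(rect_base_mid=[box(90,56,0,8)],round_base_mid=[cyl(60,0,8)],fence_mid=[box(92,24,0,4),box(88,16,4,36)],
 car_mid=[box(70,36,3,24),box(50,30,24,33),cyl(25,33,42)],queen_mid=[cyl(34,0,8),cyl(15,8,55),cyl(24,55,83)],
 blue_tray=[box(128,171,0,10)],yellow_tray=[box(128,92,0,10)])
S=8
def sil(p,parts,x,y,yaw,z,shape=None,off=(0,0)):
    c,s=np.cos(np.radians(yaw)),np.sin(np.radians(yaw))
    im=np.zeros(shape,np.uint8)
    for P in parts:
        W=np.c_[c*P[:,0]-s*P[:,1]+x,s*P[:,0]+c*P[:,1]+y,P[:,2]+z]/1000
        uv=(proj(p,W)-off+.5)*S
        cv2.fillConvexPoly(im,np.round(cv2.convexHull(uv.astype(np.float32))).astype(np.int32),1)
    return im
def fit(p,m,parts,x,y,yaw,z=0,fixyaw=False):
    v,u=np.nonzero(m); off=np.array([u.min()-12,v.min()-12]); h=v.max()-v.min()+25; w=u.max()-u.min()+25
    M=cv2.resize(m[off[1]:off[1]+h,off[0]:off[0]+w].astype(np.uint8),None,fx=S,fy=S,interpolation=cv2.INTER_NEAREST)
    def f(t):
        im=sil(p,parts,t[0],t[1],yaw if fixyaw else t[2],z,M.shape,off)
        return 1-(im&M).sum()/max(1,(im|M).sum())
    x0=[x,y] if fixyaw else [x,y,yaw]
    sim=np.array([x0]+[[a+(8 if i==j else 0) for j,a in enumerate(x0)] for i in range(len(x0))])
    r=minimize(f,x0,method="Nelder-Mead",options=dict(initial_simplex=sim,xatol=.05,fatol=1e-4))
    return np.round(r.x,1),round(1-r.fun,3)
E
cat > run1.py <<'E'
from fit import *
I=dict(rect_base_mid=(467,138,-7),round_base_mid=(467,303,0),fence_mid=(452,14,-9),car_mid=(460,-302,-16),queen_mid=(446,-128,0),blue_tray=(648,119,-.8),yellow_tray=(648,-144,-8))
ps={n:snap(n,n+"1") for n in("top","side")}
for l,i in I.items():
  for n,p in ps.items():
    best=None
    for r in bot.regions_of(l,p):
      m=r["pixels"]; v,u=np.nonzero(m)
      e=proj(p,np.array([[i[0],i[1],15]])/1000)[0]
      if np.hypot(u.mean()-e[0],v.mean()-e[1])<25: print(l,n,round(r["confidence"],2),fit(p,m,MOD[l],*i,fixyaw=l in("round_base_mid","queen_mid"))); break
p=ps["top"]; crop(p,"c1",256,264); crop(ps["top"],"c2",440,267,40,30,8); crop(ps["top"],"c3",265,191)
crop(ps["side"],"c4",325,354,40,30,8)
E
python3 run1.py
```

```text
rect_base_mid top 0.78 (array([466.7, 140.2,  -5.8]), np.float64(0.956))
rect_base_mid side 0.8 (array([469.6, 137.1,  -5.3]), np.float64(0.866))
round_base_mid top 0.69 (array([467.1, 307.3]), np.float64(0.95))
round_base_mid side 0.58 (array([465.4, 308. ]), np.float64(0.761))
fence_mid top 0.63 (array([453.1,  17.5,  -9.3]), np.float64(0.894))
fence_mid side 0.79 (array([455. ,  16. ,  -9.6]), np.float64(0.935))
car_mid top 0.79 (array([ 460.2, -303.2,  -16.5]), np.float64(0.938))
car_mid side 0.58 (array([ 461.4, -302.7,  -13.3]), np.float64(0.863))
queen_mid top 0.53 (array([ 445.3, -129.1]), np.float64(0.877))
queen_mid side 0.6 (array([ 447.1, -132.3]), np.float64(0.827))
blue_tray top 0.65 (array([6.480e+02, 1.201e+02, 5.000e-01]), np.float64(0.98))
blue_tray side 0.77 (array([6.496e+02, 1.177e+02, 6.000e-01]), np.float64(0.976))
yellow_tray top 0.7 (array([ 648.6, -143.6,   -8.5]), np.float64(0.959))
yellow_tray side 0.82 (array([ 650. , -145.6,   -8.8]), np.float64(0.96))
```

```bash
python3 -c "
import cv2,numpy as np
a=[cv2.resize(cv2.imread(f'pics/c{i}.png'),(400,300)) for i in (1,2,3,4)]
cv2.imwrite('pics/cc.png',np.vstack([np.hstack(a[:2]),np.hstack(a[2:])]))"
```

```text
(no output)
```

View pics/cc.png

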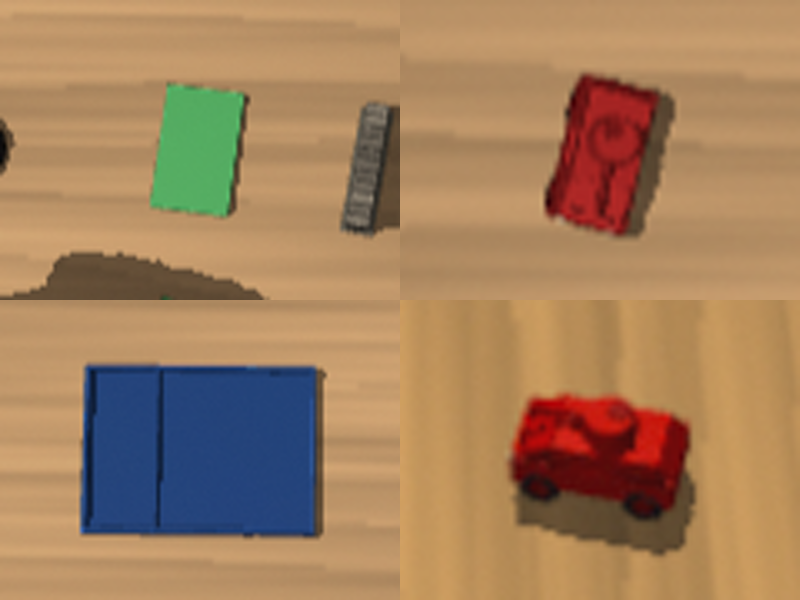

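Candidates for the base in the top view are the green plates at (255,264), about 90x56 mm, (247,324), about 62x39 mm, and (192,328), about 66x41 mm. I choose (255,264), the largest; the crop confirms a clean plate. The narrow bay is on the +y side (left, in the crop) and the car's gun points to −x.

Run:
```python
from h import *
go(468,138.7,150,84.4)
```

```text
t 3.0 tcp [273.5 562.  231.3] yaw 64.1 tilt [ 0. -0. -1.] grip 1.004 F [-0.1 -0.2 -0. ] q7 -0.15
turn about tool z (deg) -20.3 or 159.7
after turn: shift [-402.3  234.9   81.3]
now-axes shift [-295.5  360.1   81.3]
```

Call:
{"name": "send_rows", "arguments": {"moves": [[[-35,43,0,-10.2],[-40,38,0,-10.1],[-50,30,0,0],[-50,30,0,0],[-50,30,0,0],[-50,30,5,0],[-45,25,15,0],[-30,15,15,0]]], "grip": 0.55}}

```text
time: 4.0
tool_pos: [0.4638, 0.1679, 0.1958]
tool_rot: [0.735, 0.678, 0.003, 0.0]
wrist_force: [-0.5, 0.4, -0.6]
gripper_width: 0.776
```

Run:
```python
from h import *
go(468,138.7,40,84.4)
```

```text
t 4.0 tcp [463.8 167.9 195.8] yaw 85.4 tilt [ 0.0047  0.0043 -1.    ] grip 0.776 F [-0.5  0.4 -0.6] q7 0.98
turn about tool z (deg) 1.0 or -179.0
after turn: shift [-28.6   7.  155.8]
now-axes shift [-29.5   5.8 155.7]
```

Call:
{"name": "send_rows", "arguments": {"moves": [[[-14,3.5,20,1],[-14,3,30,0],[-1,0,35,0],[0,0,30,0],[0,0,25,0],[0,0,15,0],[0,0,5,0],[0,0,0,0]]]}}

```text
time: 5.0
tool_pos: [0.4721, 0.134, 0.0318]
tool_rot: [0.744, 0.668, 0.005, 0.001]
wrist_force: [-0.2, -0.6, 0.9]
gripper_width: 0.774
```

Run:
```python
from h import *
go(468,138.7,0,84.4)
p=snap("side"); u=proj(p,[[.468,.139,.02]])[0]; crop(p,"d1",*u,50,37,8)
p=snap("top"); u=proj(p,[[.468,.139,.02]])[0]; crop(p,"d2",*u,50,37,8)
```

```text
t 5.0 tcp [472.1 134.   31.8] yaw 83.8 tilt [ 0.009   0.0042 -1.    ] grip 0.774 F [-0.2 -0.6  0.9] q7 0.94
turn about tool z (deg) -0.6 or 179.4
after turn: shift [ 4.3 -4.6 31.8]
now-axes shift [ 4.1 -4.9 31.7]
```

View pics/d1.png

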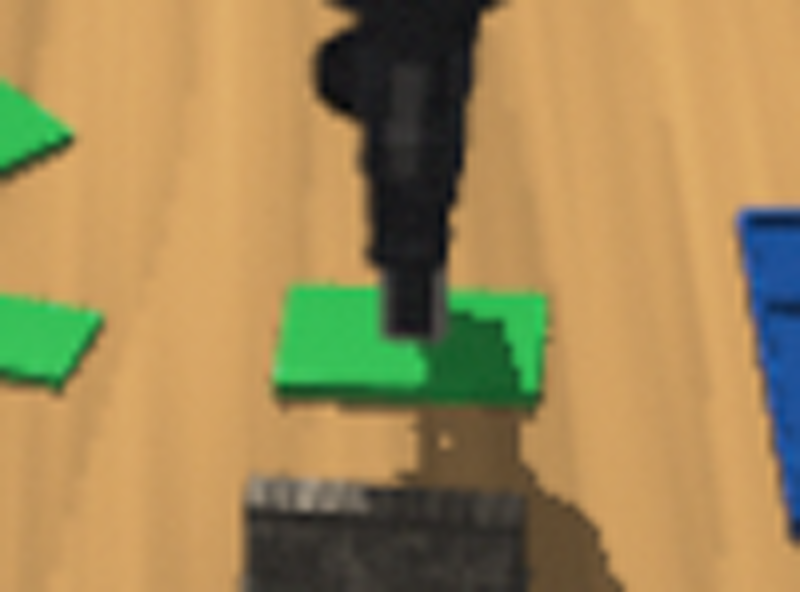

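View pics/d2.png

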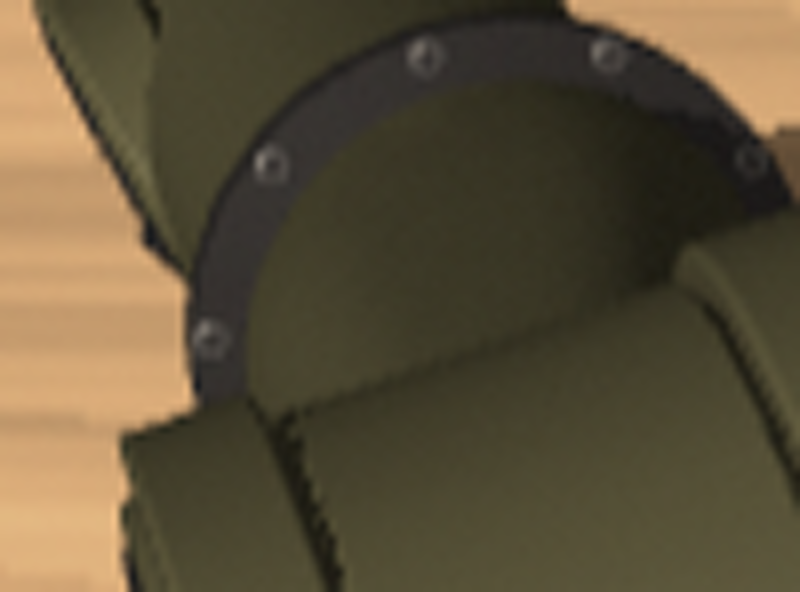

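Run:
```python
from h import *
p=snap("side"); u=proj(p,[[.468,.139,.02]])[0]; o=np.array([int(u[0])-50,int(u[1])-37])
for z in (30,35,40,45):
  print(z,[np.round((proj(p,[[.472+dx,.134-.033,z/1000]])[0]-o)*8,0) for dx in(-.011,0,.011)])
```

```text
30 [array([389., 347.]), array([422., 346.]), array([456., 345.])]
35 [array([389., 335.]), array([422., 334.]), array([456., 333.])]
40 [array([389., 323.]), array([422., 322.]), array([456., 321.])]
45 [array([389., 311.]), array([422., 310.]), array([456., 309.])]
```

Call:
{"name": "send_rows", "arguments": {"moves": [[[4,-3,5,-0.6],[0,0,8,0],[0,0,6,0],[0,0,3,0],[0,0,0,0],[0,0,0,0],[0,0,0,0],[0,0,0,0]]], "grip": 0.8}}

```text
time: 6.15
tool_pos: [0.4707, 0.1389, 0.0098]
tool_rot: [0.74, 0.672, 0.006, 0.002]
wrist_force: [-0.5, -0.5, 0.9]
gripper_width: 0.901
```

Run:
```python
from h import *
go(470.5,138.7,0,84.4)
p=snap("side"); u=proj(p,[[.468,.139,.02]])[0]; crop(p,"d3",*u,50,37,8)
```

```text
t 6.15 tcp [470.7 138.9   9.8] yaw 84.5 tilt [ 0.0122  0.0052 -0.9999] grip 0.901 F [-0.5 -0.5  0.9] q7 0.92
turn about tool z (deg) 0.1 or -179.9
after turn: shift [-0.3 -0.2  9.8]
now-axes shift [-0.3 -0.3  9.8]
```

View pics/d3.png

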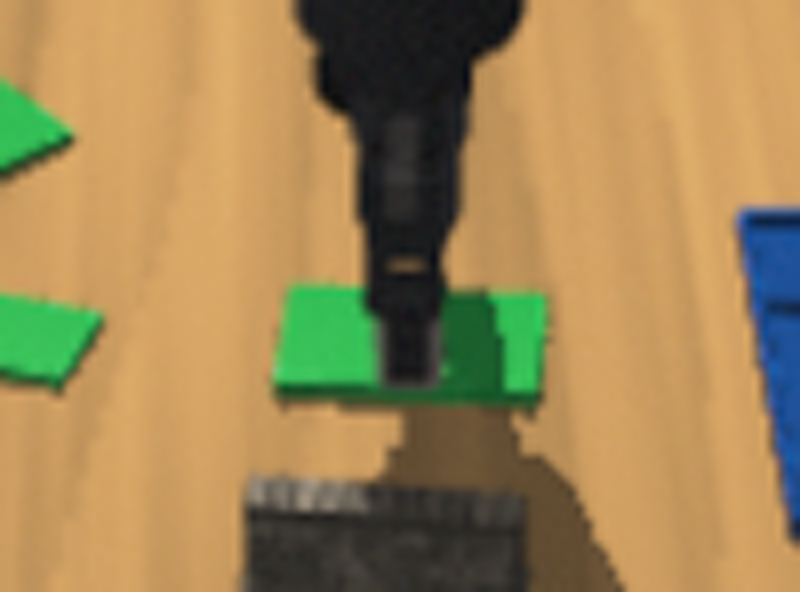

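Call:
{"name": "send_rows", "arguments": {"moves": [[[0,0,4,0],[0,0,3,0],[0,0,1,0],[0,0,0,0],[0,0,0,0],[0,0,0,0],[0,0,0,0],[0,0,0,0]]], "grip": 0.55}}

```text
time: 7.2
tool_pos: [0.4709, 0.139, 0.0013]
tool_rot: [0.74, 0.672, 0.006, 0.002]
wrist_force: [0.7, 0.4, 0.3]
gripper_width: 0.774
```

Run:
```python
from h import *
go(470.5,138.7,0,84.4)
p=snap("side"); u=proj(p,[[.468,.139,.02]])[0]; crop(p,"d4",*u,50,37,8)
o=np.array([int(u[0])-50,int(u[1])-37])
for z in (0,5,10,15):
  print(z,[np.round((proj(p,[[.4705,y/1000,z/1000]])[0]-o+.5)*8,0) for y in (105.7,110.7)])
```

```text
t 7.2 tcp [470.9 139.    1.3] yaw 84.5 tilt [ 0.0124  0.0052 -0.9999] grip 0.774 F [0.7 0.4 0.3] q7 0.92
turn about tool z (deg) 0.1 or -179.9
after turn: shift [-0.3 -0.4  1.3]
now-axes shift [-0.3 -0.4  1.3]
0 [array([422., 413.]), array([421., 404.])]
5 [array([422., 401.]), array([421., 392.])]
10 [array([422., 389.]), array([421., 380.])]
15 [array([422., 377.]), array([421., 368.])]
```

View pics/d4.png

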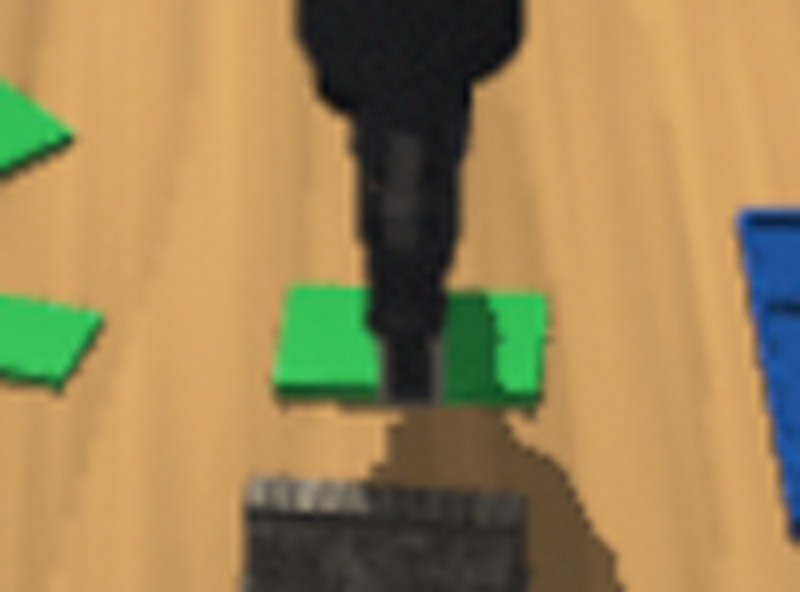

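Call:
{"name": "send_rows", "arguments": {"moves": [[[0,0,2,0],[0,0,1,0],[0,0,0.5,0],[0,0,0,0],[0,0,0,0],[0,0,0,0],[0,0,0,0],[0,0,0,0]]]}}

```text
time: 8.25
tool_pos: [0.471, 0.139, -0.0024]
tool_rot: [0.74, 0.672, 0.006, 0.002]
wrist_force: [0.1, 0.3, -0.1]
gripper_width: 0.776
```

Call:
{"name": "send_rows", "arguments": {"moves": [[[0,0,0,0],[0,0,0,0],[0,0,0,0],[0,0,0,0],[0,0,0,0],[0,0,0,0],[0,0,0,0],[0,0,0,0]]], "grip": -0.2}}

```text
time: 9.25
tool_pos: [0.471, 0.139, -0.0019]
tool_rot: [0.74, 0.672, 0.006, 0.002]
wrist_force: [-0.1, 0.1, 0.4]
gripper_width: 0.634
```

Call:
{"name": "send_rows", "arguments": {"moves": [[[0,0,-3,0],[0,0,-6,0],[0,0,-10,0],[0,0,-15,0],[0,0,-20,0],[0,0,-10,0],[0,0,0,0],[0,0,0,0]]]}}

```text
time: 10.25
tool_pos: [0.47, 0.1385, 0.0662]
tool_rot: [0.74, 0.672, 0.007, 0.003]
wrist_force: [-0.7, 0.2, -0.4]
gripper_width: 0.63
```

Run:
```python
from h import *
go(649.0,93.4,62,90.5)
p=snap("side"); u=proj(p,[[.468,.139,.06]])[0]; crop(p,"d5",*u,60,45,8)
```

```text
t 10.25 tcp [470.  138.5  66.2] yaw 84.5 tilt [ 0.0134  0.0053 -0.9999] grip 0.63 F [-0.7  0.2 -0.4] q7 0.95
turn about tool z (deg) -6.0 or 174.0
after turn: shift [-46.7 178.6   4.2]
now-axes shift [-27.6 182.4   6.3]
```

View pics/d5.png

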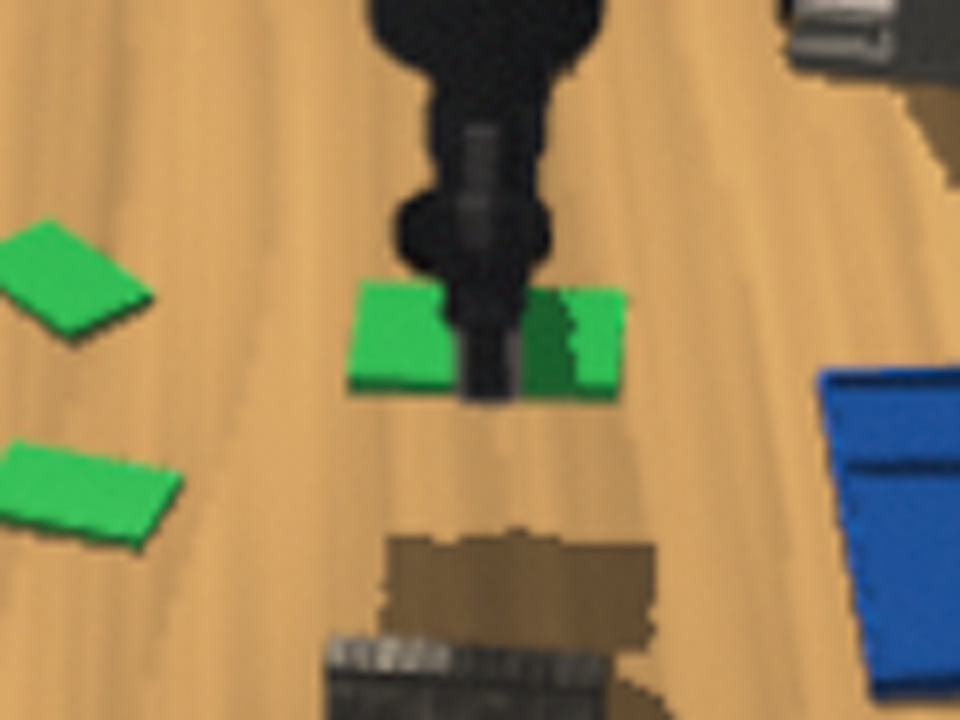

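Call:
{"name": "send_rows", "arguments": {"moves": [[[-2,12,0,-1],[-4,25,0,-2],[-6,32,0,-2],[-8,34,0,-1],[-9,32,0,0],[-9,25,0,0],[-5,15,0,0],[0,0,0,0]]]}}

```text
time: 11.3
tool_pos: [0.6529, 0.0868, 0.0622]
tool_rot: [0.702, 0.713, 0.004, 0.002]
wrist_force: [-1.3, -0.1, -0.8]
gripper_width: 0.631
```

Run:
```python
from h import *
go(649.0,93.4,30,90.5)
```

```text
t 11.3 tcp [652.9  86.8  62.2] yaw 90.9 tilt [ 0.0078  0.0031 -1.    ] grip 0.631 F [-1.3 -0.1 -0.8] q7 1.23
turn about tool z (deg) 0.4 or -179.6
after turn: shift [ 6.6 -3.8 32.2]
now-axes shift [ 6.6 -4.1 32.2]
```

Call:
{"name": "send_rows", "arguments": {"moves": [[[3,-2,3,0.4],[3,-2,8,0],[1,0,12,0],[0,0,12,0],[0,0,8,0],[0,0,4,0],[0,0,0,0],[0,0,0,0]]]}}

```text
time: 12.3
tool_pos: [0.646, 0.0956, 0.0106]
tool_rot: [0.703, 0.711, 0.003, 0.0]
wrist_force: [-0.4, -0.7, -0.3]
gripper_width: 0.632
```

Run:
```python
from h import *
go(649.0,93.4,2.5,90.5)
p=snap("side"); u=proj(p,[[.649,.11,.02]])[0]; crop(p,"d6",*u,60,45,8)
```

```text
t 12.3 tcp [646.   95.6  10.6] yaw 90.6 tilt [ 0.0039  0.0031 -1.    ] grip 0.632 F [-0.4 -0.7 -0.3] q7 1.2
turn about tool z (deg) 0.1 or -179.9
after turn: shift [-2.3  3.   8.1]
now-axes shift [-2.3  2.9  8.1]
```

View pics/d6.png

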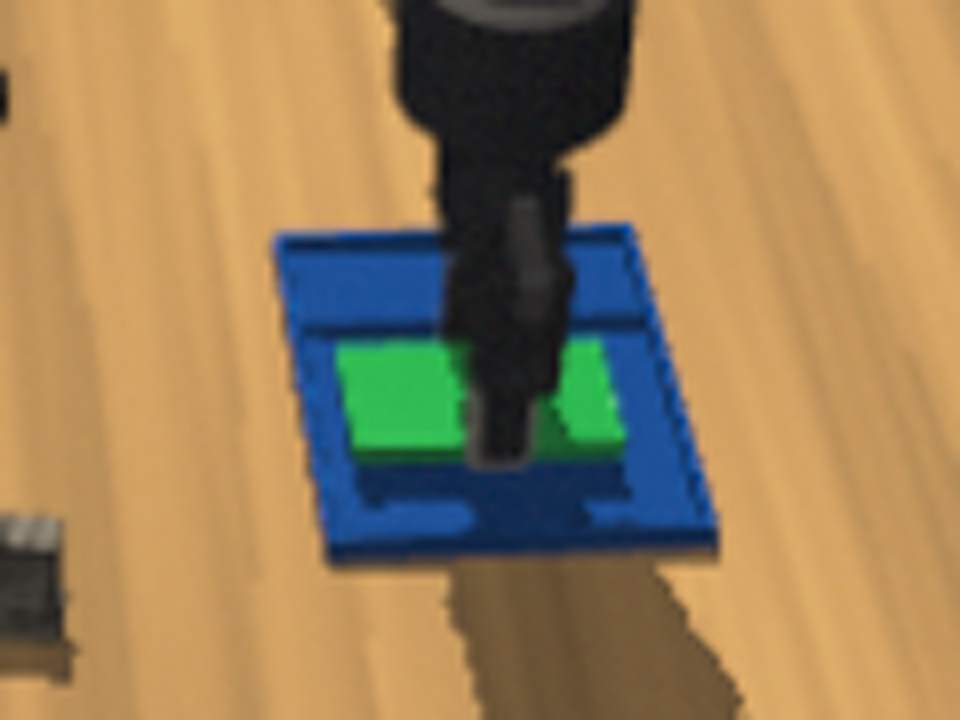

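Call:
{"name": "send_rows", "arguments": {"moves": [[[-2,3,3,0],[0,0,3,0],[0,0,1,0],[0,0,0.5,0],[0,0,0.5,0],[0,0,0,0],[0,0,0,0],[0,0,0,0]]]}}

```text
time: 13.35
tool_pos: [0.6499, 0.0935, 0.0029]
tool_rot: [0.703, 0.711, 0.003, 0.001]
wrist_force: [-0.3, 0.1, -1.0]
gripper_width: 0.635
```

Call:
{"name": "send_rows", "arguments": {"moves": [[[0,0,0,0],[0,0,0,0],[0,0,0,0],[0,0,0,0],[0,0,0,0],[0,0,0,0],[0,0,0,0],[0,0,0,0]]], "grip": 0.5}}

```text
time: 14.35
tool_pos: [0.6501, 0.0936, 0.0032]
tool_rot: [0.703, 0.711, 0.003, 0.001]
wrist_force: [-0.8, 0.8, -0.6]
gripper_width: 0.752
```

Run:
```python
from h import *
go(461,-303,130,75)
```

```text
t 14.35 tcp [650.1  93.6   3.2] yaw 90.6 tilt [ 0.006   0.0034 -1.    ] grip 0.752 F [-0.8  0.8 -0.6] q7 1.2
turn about tool z (deg) 15.6 or -164.4
after turn: shift [-432.   -80.  -126.8]
now-axes shift [-394.1 -192.6 -129.3]
```

Call:
{"name": "send_rows", "arguments": {"moves": [[[0,0,-15,0],[0,0,-40,0],[0,0,-45,0],[-25,-10,-30,5],[-50,-15,0,5],[-58,-12,0,5.6],[-60,-11,0,0],[-60,-11,0,0]]]}}

```text
time: 15.35
tool_pos: [0.5482, -0.1451, 0.1436]
tool_rot: [0.793, 0.61, 0.009, 0.003]
wrist_force: [1.1, -0.7, -0.2]
gripper_width: 0.752
```

Run:
```python
from h import *
go(461,-303,60,75)
```

```text
t 15.35 tcp [ 548.2 -145.1  143.6] yaw 75.1 tilt [ 0.0172  0.0066 -0.9998] grip 0.752 F [ 1.1 -0.7 -0.2] q7 1.42
turn about tool z (deg) 0.1 or -179.9
after turn: shift [-175.1  -43.4   83.6]
now-axes shift [-175.9  -45.1   81. ]
```

Call:
{"name": "send_rows", "arguments": {"moves": [[[-45,-11,5,0],[-45,-11,15,0],[-40,-10,20,0],[-30,-8,20,0],[-14,-4,15,0],[0,0,5,0],[0,0,0,0],[0,0,0,0]]]}}

```text
time: 16.35
tool_pos: [0.4615, -0.3102, 0.0673]
tool_rot: [0.794, 0.608, 0.011, 0.008]
wrist_force: [0.9, 0.5, -0.6]
gripper_width: 0.752
```

Run:
```python
from h import *
go(461,-303,50,75)
p=snap("side"); u=proj(p,[[.461,-.303,.04]])[0]; crop(p,"e1",*u,50,37,8); 
o=np.array([int(u[0])-50,int(u[1])-37]); s,t,M=pose()
print((proj(p,[t+M[:,0]*-.033])[0]-o+.5)*8)
```

```text
t 16.35 tcp [ 461.5 -310.2   67.3] yaw 74.9 tilt [ 2.790e-02  5.000e-04 -9.996e-01] grip 0.752 F [ 0.9  0.5 -0.6] q7 1.72
turn about tool z (deg) -0.1 or 179.9
after turn: shift [ 6.8 -2.3 17.3]
now-axes shift [ 6.7 -2.8 17.2]
[380.45641548 352.44461868]
```

View pics/e1.png

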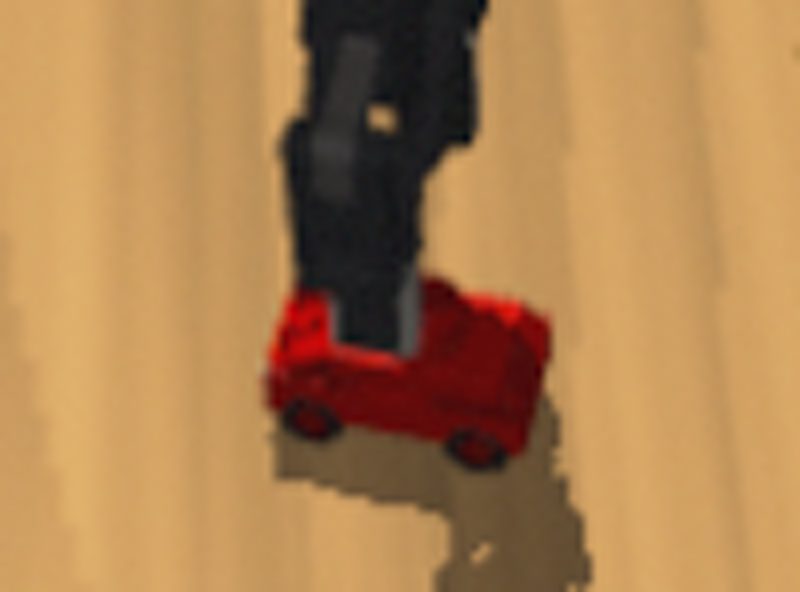

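Call:
{"name": "send_rows", "arguments": {"moves": [[[4,0,5,0],[3,-1,10,0],[0,0,15,0],[0,0,15,0],[0,0,10,0],[0,0,5,0],[0,0,0,0],[0,0,0,0]]]}}

```text
time: 17.4
tool_pos: [0.4651, -0.3011, 0.0028]
tool_rot: [0.793, 0.609, 0.011, 0.008]
wrist_force: [-0.9, 0.1, 0.9]
gripper_width: 0.752
```

Run:
```python
from h import *
go(462.5,-303,3,75)
p=snap("side"); u=proj(p,[[.461,-.303,.04]])[0]; crop(p,"e2",*u,50,37,8);
```

```text
t 17.4 tcp [ 465.1 -301.1    2.8] yaw 75.0 tilt [ 0.0279  0.0013 -0.9996] grip 0.752 F [-0.9  0.1  0.9] q7 1.68
turn about tool z (deg) 0.0 or -180.0
after turn: shift [-2.5 -2.  -0.2]
now-axes shift [-2.5 -2.  -0.3]
```

View pics/e2.png

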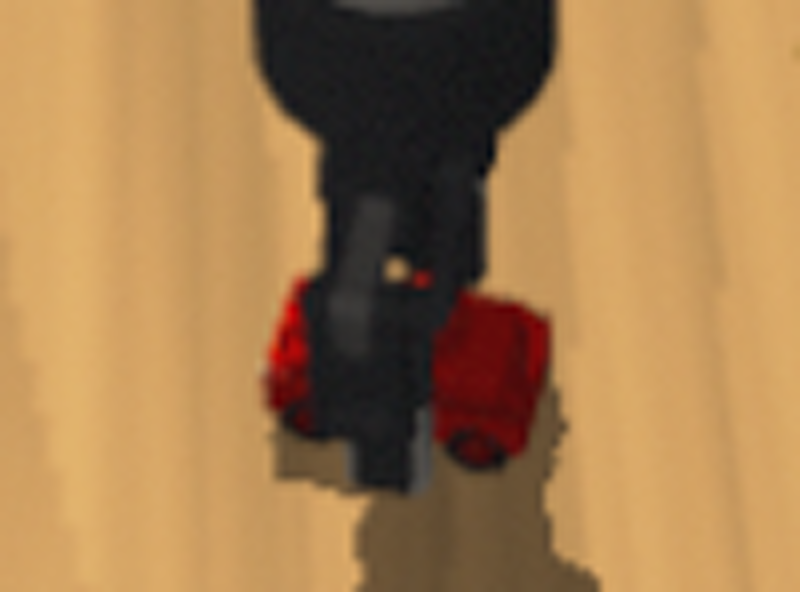

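Call:
{"name": "send_rows", "arguments": {"moves": [[[-2,-1,0,0],[0,0,0,0],[0,0,0,0],[0,0,0,0],[0,0,0,0],[0,0,0,0],[0,0,0,0],[0,0,0,0]]], "grip": -0.6}}

```text
time: 18.45
tool_pos: [0.4639, -0.3033, 0.0038]
tool_rot: [0.793, 0.609, 0.012, 0.009]
wrist_force: [0.1, 0.2, -0.3]
gripper_width: 0.407
```

Call:
{"name": "send_rows", "arguments": {"moves": [[[0,0,-3,0],[0,0,-8,0],[0,0,-15,0],[0,0,-25,0],[0,0,-25,0],[0,0,-10,0],[0,0,0,0],[0,0,0,0]]]}}

```text
time: 19.45
tool_pos: [0.4612, -0.3034, 0.0959]
tool_rot: [0.793, 0.609, 0.012, 0.01]
wrist_force: [-0.2, 1.2, 0.2]
gripper_width: 0.406
```

Run:
```python
from h import *
go(650,93.6,85,90.6)
p=snap("side"); u=proj(p,[[.461,-.303,.1]])[0]; crop(p,"e3",*u,50,37,8);
```

```text
t 19.45 tcp [ 461.2 -303.4   95.9] yaw 75.0 tilt [ 3.060e-02 -8.000e-04 -9.995e-01] grip 0.406 F [-0.2  1.2  0.2] q7 1.72
turn about tool z (deg) -15.6 or 164.4
after turn: shift [395.  192.9  10.9]
now-axes shift [432.2  79.2  16.3]
```

View pics/e3.png

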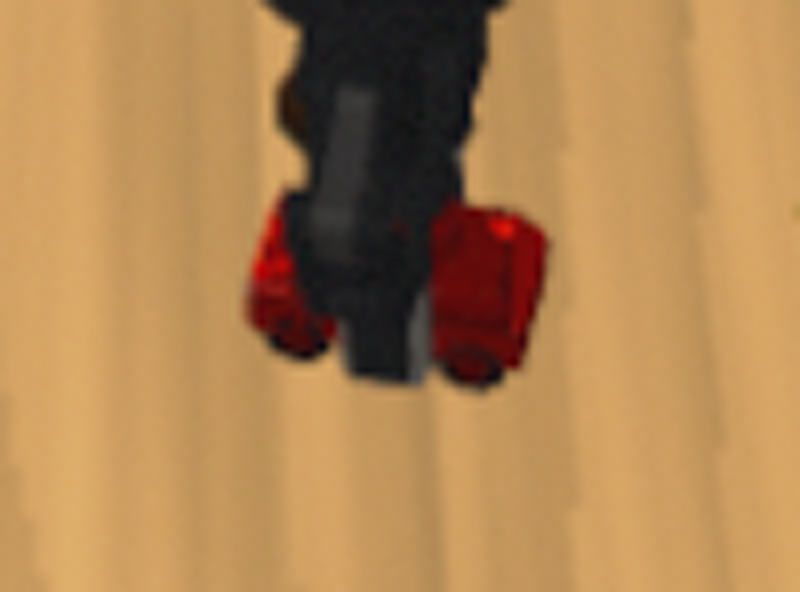

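Call:
{"name": "send_rows", "arguments": {"moves": [[[15,4,0,-1],[28,7,0,-2],[34,9,0,-2],[34,10,0,-2],[34,11,0,-2],[34,12,0,-2],[34,13,0,-2],[33,14,0,-2]]]}}

```text
time: 20.5
tool_pos: [0.5769, -0.0564, 0.0937]
tool_rot: [0.702, 0.712, 0.01, 0.006]
wrist_force: [0.2, -0.1, -0.2]
gripper_width: 0.41
```

Run:
```python
from h import *
go(650,93.6,60,90.6)
```

```text
t 20.5 tcp [576.9 -56.4  93.7] yaw 90.8 tilt [ 0.0227  0.0048 -0.9997] grip 0.41 F [ 0.2 -0.1 -0.2] q7 1.46
turn about tool z (deg) 0.2 or -179.8
after turn: shift [149.3  74.7  33.7]
now-axes shift [148.9  74.4  36.1]
```

Call:
{"name": "send_rows", "arguments": {"moves": [[[33,16,2,0.2],[33,16,2,0],[30,15,4,0],[25,12,6,0],[14,8,6,0],[6,3,6,0],[0,0,4,0],[0,0,0,0]]]}}

```text
time: 21.5
tool_pos: [0.6442, 0.1012, 0.0598]
tool_rot: [0.699, 0.715, 0.008, 0.002]
wrist_force: [0.0, -0.1, 0.2]
gripper_width: 0.407
```

Run:
```python
from h import *
go(650,93.6,15.9,90.6)
p=snap("side"); u=proj(p,[[.649,.094,.04]])[0]; crop(p,"e4",*u,50,37,8);
```

```text
t 21.5 tcp [644.2 101.2  59.8] yaw 91.4 tilt [ 0.0146  0.0079 -0.9999] grip 0.407 F [ 0.  -0.1  0.2] q7 1.23
turn about tool z (deg) 0.8 or -179.2
after turn: shift [-7.7  5.7 43.9]
now-axes shift [-8.1  4.9 44. ]
```

View pics/e4.png

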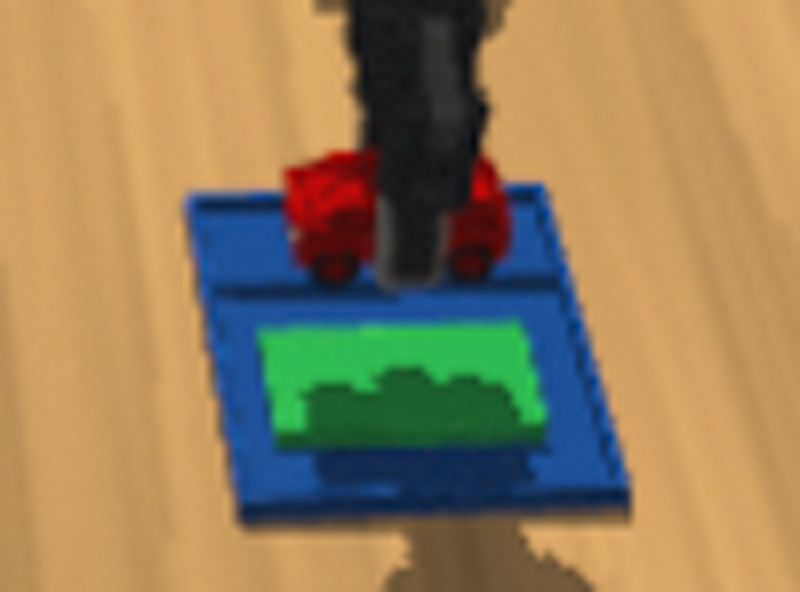

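Call:
{"name": "send_rows", "arguments": {"moves": [[[-4,2.5,4,0.8],[-4,2,8,0],[0,0,10,0],[0,0,8,0],[0,0,5,0],[0,0,2,0],[0,0,0,0],[0,0,0,0]]]}}

```text
time: 22.55
tool_pos: [0.65, 0.0907, 0.0209]
tool_rot: [0.705, 0.709, 0.008, 0.003]
wrist_force: [-0.1, -0.5, -1.2]
gripper_width: 0.408
```

Run:
```python
from h import *
go(650,93.6,15.9,90.6)
p=snap("side"); u=proj(p,[[.649,.094,.04]])[0]; crop(p,"e5",*u,50,37,8);
```

```text
t 22.55 tcp [650.   90.7  20.9] yaw 90.3 tilt [ 0.0154  0.0072 -0.9999] grip 0.408 F [-0.1 -0.5 -1.2] q7 1.22
turn about tool z (deg) -0.3 or 179.7
after turn: shift [2.9 0.  5. ]
now-axes shift [ 2.8 -0.1  5. ]
```

View pics/e5.png

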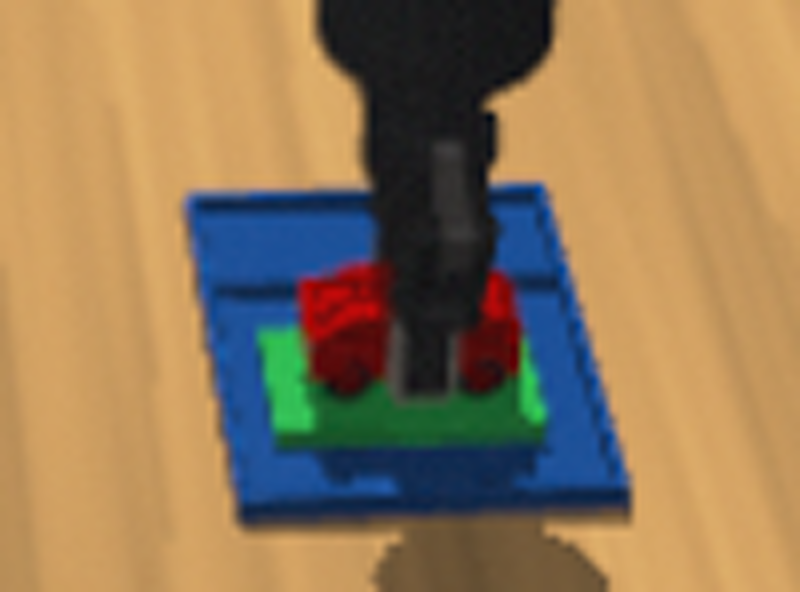

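Run:
```python
from fit import *
p=snap("side"); u=proj(p,[[.649,.094,.04]])[0]; o=np.array([int(u[0])-50,int(u[1])-37])
f=lambda c:(np.array(c,float)+.5)/8-.5+o
P=onz(p,[f(c) for c in [(277,432),(545,424),(260,330),(520,322)]],.012)
print(np.round(P*1000,1),np.round(P.mean(0)*1000,1))
# finger near: visible 388..458 bottom row 400
for cx in (648,650):
  W=np.r_[box(70,36,3,24),]+[cx,93-2.3,17.0]
  uv=(proj(p,W/1000)-o+.5)*8
  print(cx,"car box u at near face low",uv[[0,4],0],"near top",uv[[1,5],0],"all",uv[:,0].min(),uv[:,0].max())
```

```text
[[602.6  64.7  12. ]
 [691.1  64.4  12. ]
 [603.2 119.9  12. ]
 [691.6 119.9  12. ]] [647.1  92.3  12. ]
648 car box u at near face low [307.53937907 519.0582746 ] near top [310.95821994 524.28605338] all 294.66223254824354 524.2860533750331
650 car box u at near face low [313.59791796 525.08505556] near top [317.06874737 530.36418082] all 300.6085476162234 530.3641808178395
```

Call:
{"name": "send_rows", "arguments": {"moves": [[[2.8,-1.5,1,-0.3],[0,0,2,0],[0,0,1,0],[0,0,0.5,0],[0,0,0,0],[0,0,0,0],[0,0,0,0],[0,0,0,0]]]}}

```text
time: 23.65
tool_pos: [0.6487, 0.0937, 0.0165]
tool_rot: [0.703, 0.711, 0.008, 0.003]
wrist_force: [-0.0, 0.5, -0.0]
gripper_width: 0.403
```

Run:
```python
from h import *
go(648.5,93.6,15.9,90.6)
p=snap("side"); u=proj(p,[[.649,.094,.04]])[0]; crop(p,"e6",*u,50,37,8);
```

```text
t 23.65 tcp [648.7  93.7  16.5] yaw 90.7 tilt [ 0.0162  0.0073 -0.9998] grip 0.403 F [-0.   0.5 -0. ] q7 1.22
turn about tool z (deg) 0.1 or -179.9
after turn: shift [-0.1 -0.2  0.6]
now-axes shift [-0.1 -0.2  0.6]
```

View pics/e6.png

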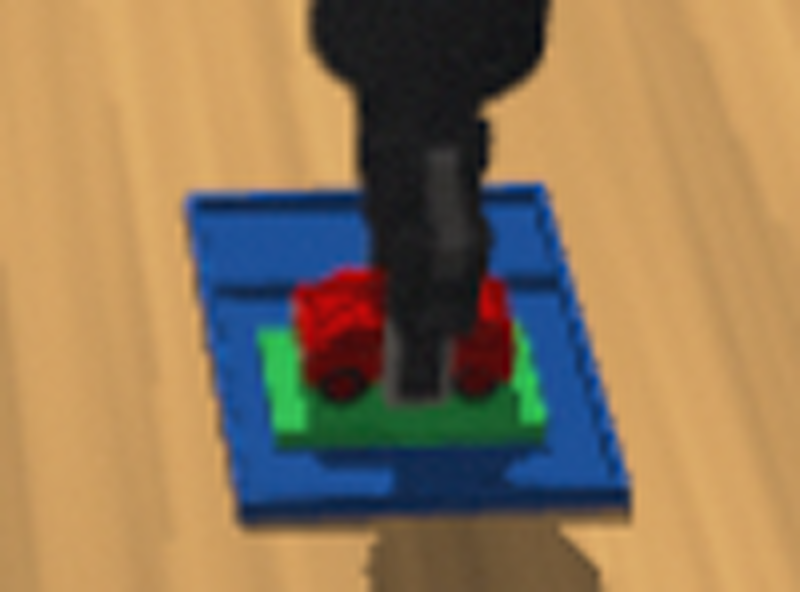

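Call:
{"name": "send_rows", "arguments": {"moves": [[[0,0,0.4,0],[0,0,0,0],[0,0,0,0],[0,0,0,0],[0,0,0,0],[0,0,0,0],[0,0,0,0],[0,0,0,0]]]}}

```text
time: 24.7
tool_pos: [0.6488, 0.0937, 0.0162]
tool_rot: [0.703, 0.711, 0.008, 0.003]
wrist_force: [0.3, -0.3, -0.8]
gripper_width: 0.408
```

Call:
{"name": "send_rows", "arguments": {"moves": [[[0,0,0,0],[0,0,0,0],[0,0,0,0],[0,0,-5,0],[0,0,-20,0],[0,0,-30,0],[0,0,-40,0],[0,0,-30,0]]], "grip": 0.2}}

```text
time: 25.7
tool_pos: [0.6453, 0.0926, 0.1433]
tool_rot: [0.703, 0.711, 0.006, 0.002]
wrist_force: [-0.0, -0.7, -0.3]
gripper_width: 0.599
```

Run:
```python
from h import *
go(455,16.8,90,80.6)
```

```text
t 25.7 tcp [645.3  92.6 143.3] yaw 90.7 tilt [ 0.0116  0.0067 -0.9999] grip 0.599 F [-0.  -0.7 -0.3] q7 1.26
turn about tool z (deg) 10.1 or -169.9
after turn: shift [-105.9 -175.3   53.3]
now-axes shift [ -73.9 -191.8   50.6]
```

Call:
{"name": "send_rows", "arguments": {"moves": [[[-6,-15,0,2],[-12,-30,5,3],[-16,-34,8,3],[-18,-32,10,2],[-20,-30,12,0],[-18,-20,10,0],[-10,-10,5,0],[0,0,0,0]]]}}

```text
time: 26.7
tool_pos: [0.4618, 0.0101, 0.095]
tool_rot: [0.764, 0.645, 0.012, 0.004]
wrist_force: [-0.0, -0.3, 0.3]
gripper_width: 0.602
```

Run:
```python
from h import *
go(455,16.8,60,80.6)
p=snap("side","full1"); u=proj(p,[[.455,.017,.04]])[0]; crop(p,"f1",*u,50,37,8); 
p2=snap("top"); u=proj(p2,[[.649,.094,.02]])[0]; crop(p2,"f2",*u,50,37,8);
```

```text
t 26.7 tcp [461.8  10.1  95. ] yaw 80.3 tilt [ 0.0241  0.0086 -0.9997] grip 0.602 F [-0.  -0.3  0.3] q7 1.18
turn about tool z (deg) -0.3 or 179.7
after turn: shift [ 5.5 -7.8 35. ]
now-axes shift [ 5.  -8.6 34.9]
```

View pics/f1.png

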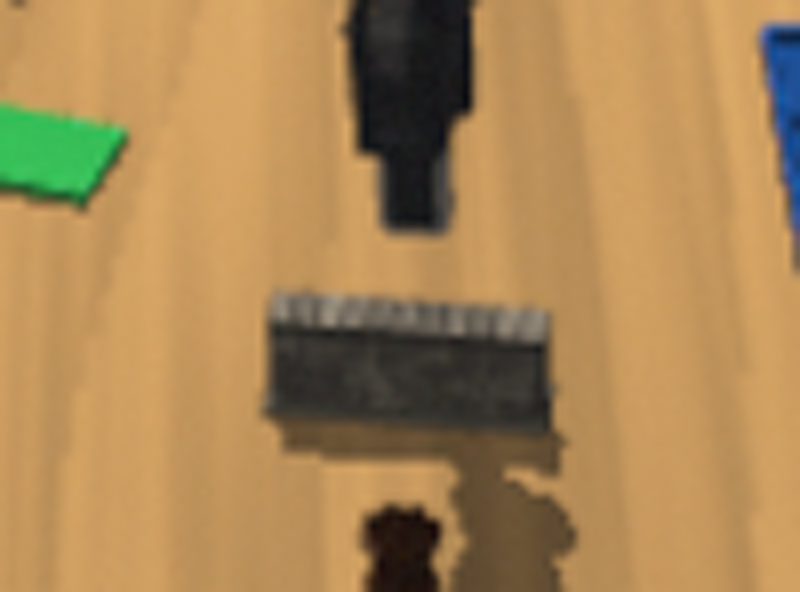

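View pics/f2.png

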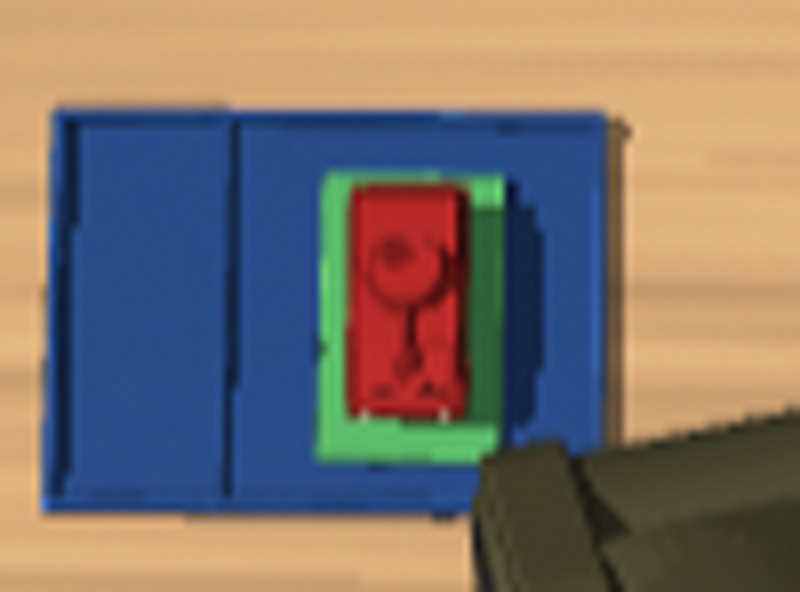

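Call:
{"name": "send_rows", "arguments": {"moves": [[[5,-8,5,-0.3],[1,0,15,0],[0,0,20,0],[0,0,20,0],[0,0,15,0],[0,0,8,0],[0,0,3,0],[0,0,0,0]]]}}

```text
time: 27.8
tool_pos: [0.462, 0.0263, 0.0072]
tool_rot: [0.759, 0.65, 0.016, 0.005]
wrist_force: [0.6, -0.5, -0.1]
gripper_width: 0.598
```

Run:
```python
from h import *
go(455,16.8,7,80.6)
p=snap("side"); u=proj(p,[[.455,.017,.04]])[0]; crop(p,"f3",*u,50,37,8);
```

```text
t 27.8 tcp [462.   26.3   7.2] yaw 81.2 tilt [ 0.0316  0.0128 -0.9994] grip 0.598 F [ 0.6 -0.5 -0.1] q7 1.11
turn about tool z (deg) 0.6 or -179.4
after turn: shift [-10.5  -5.3   0.2]
now-axes shift [-10.5  -5.4  -0.2]
```

View pics/f3.png

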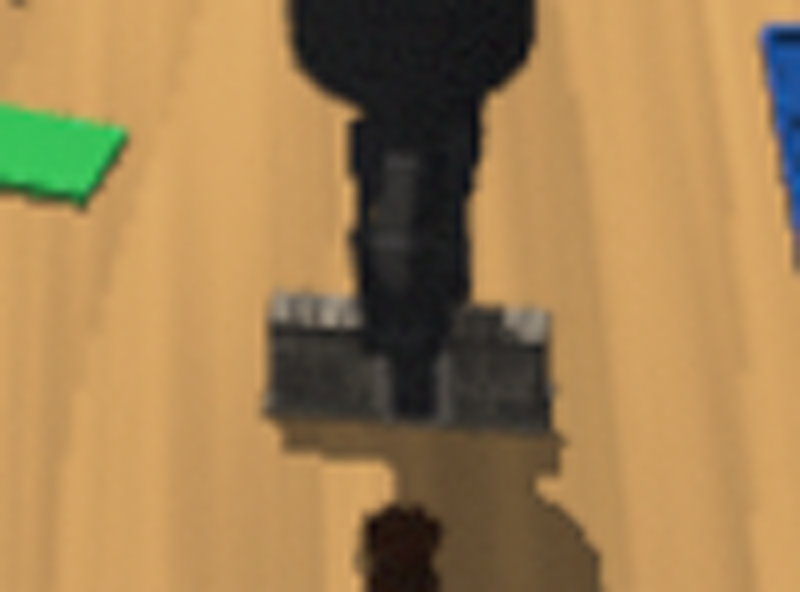

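Call:
{"name": "send_rows", "arguments": {"moves": [[[-4,-3,0,0.5],[-4,-2,0,0],[-2,0,0,0],[0,0,0,0],[0,0,0,0],[0,0,0,0],[0,0,0,0],[0,0,0,0]]]}}

```text
time: 28.85
tool_pos: [0.4558, 0.0163, 0.0082]
tool_rot: [0.763, 0.646, 0.017, 0.006]
wrist_force: [-0.7, 0.4, -0.4]
gripper_width: 0.6
```

Run:
```python
from h import *
go(455.5,16.8,7,80.6)
```

```text
t 28.85 tcp [455.8  16.3   8.2] yaw 80.6 tilt [ 0.0341  0.0129 -0.9993] grip 0.6 F [-0.7  0.4 -0.4] q7 1.12
turn about tool z (deg) -0.0 or 180.0
after turn: shift [ 0.5 -0.4  1.2]
now-axes shift [ 0.5 -0.4  1.1]
```

Call:
{"name": "send_rows", "arguments": {"moves": [[[0,0,0,0],[0,0,0,0],[0,0,0,0],[0,0,0,0],[0,0,0,0],[0,0,0,0],[0,0,0,0],[0,0,0,0]]], "grip": -1}}

```text
time: 29.85
tool_pos: [0.4558, 0.0164, 0.0083]
tool_rot: [0.763, 0.647, 0.017, 0.006]
wrist_force: [-0.6, -0.5, 1.3]
gripper_width: 0.175
```

Call:
{"name": "send_rows", "arguments": {"moves": [[[0,0,-3,0],[0,0,-8,0],[0,0,-15,0],[0,0,-25,0],[0,0,-25,0],[0,0,-10,0],[0,0,0,0],[0,0,0,0]]]}}

```text
time: 30.85
tool_pos: [0.4517, 0.015, 0.0976]
tool_rot: [0.763, 0.646, 0.017, 0.006]
wrist_force: [0.9, -0.6, -1.1]
gripper_width: 0.174
```

Run:
```python
from h import *
go(648.5,176.4,95,90.5)
p=snap("side"); u=proj(p,[[.455,.017,.1]])[0]; crop(p,"f4",*u,50,37,8);
```

```text
t 30.85 tcp [451.7  15.   97.6] yaw 80.6 tilt [ 0.0327  0.0126 -0.9994] grip 0.174 F [ 0.9 -0.6 -1.1] q7 1.17
turn about tool z (deg) -9.9 or 170.1
after turn: shift [159.7 198.2   2.6]
now-axes shift [191.4 167.5  11.1]
```

View pics/f4.png

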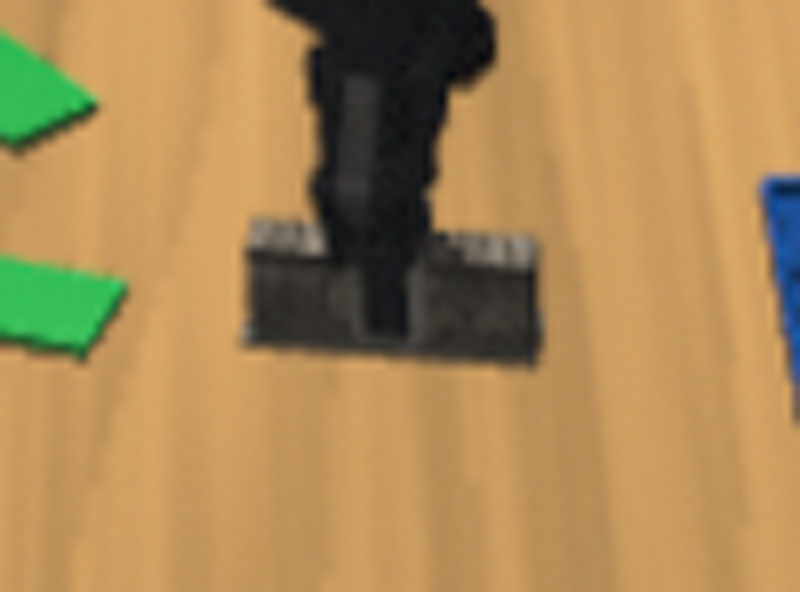

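Call:
{"name": "send_rows", "arguments": {"moves": [[[10,9,1,-1],[22,20,1,-2],[30,28,1,-3],[30,32,1,-2],[30,34,1,-1],[26,33,1,-1],[12,20,1,0],[4,10,0,0]]]}}

```text
time: 31.9
tool_pos: [0.6542, 0.1799, 0.0905]
tool_rot: [0.699, 0.715, 0.013, 0.004]
wrist_force: [-0.6, -1.0, -0.6]
gripper_width: 0.177
```

Run:
```python
from h import *
go(648.5,176.4,60,90.5)
```

```text
t 31.9 tcp [654.2 179.9  90.5] yaw 91.3 tilt [ 0.0244  0.0133 -0.9996] grip 0.177 F [-0.6 -1.  -0.6] q7 1.13
turn about tool z (deg) 0.8 or -179.2
after turn: shift [-3.5 -5.7 30.5]
now-axes shift [-3.8 -6.5 30.3]
```

Call:
{"name": "send_rows", "arguments": {"moves": [[[-2,-3,5,0.8],[-2,-3,12,0],[0,-1,15,0],[0,0,15,0],[0,0,10,0],[0,0,4,0],[0,0,0,0],[0,0,0,0]]]}}

```text
time: 32.9
tool_pos: [0.6466, 0.1766, 0.0219]
tool_rot: [0.704, 0.71, 0.011, 0.003]
wrist_force: [0.2, -0.5, -0.6]
gripper_width: 0.179
```

Run:
```python
from h import *
go(648.5,176.4,12.3,90.5)
p=snap("side"); u=proj(p,[[.649,.15,.04]])[0]; crop(p,"f5",*u,50,37,8);
```

```text
t 32.9 tcp [646.6 176.6  21.9] yaw 90.5 tilt [ 0.02    0.0123 -0.9997] grip 0.179 F [ 0.2 -0.5 -0.6] q7 1.1
turn about tool z (deg) -0.0 or 180.0
after turn: shift [-0.3  1.9  9.6]
now-axes shift [-0.4  1.7  9.7]
```

View pics/f5.png

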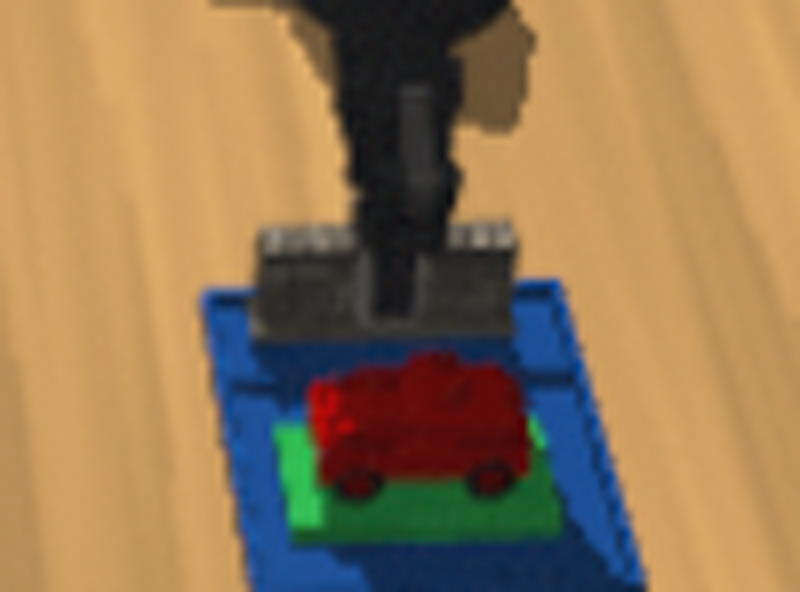

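Call:
{"name": "send_rows", "arguments": {"moves": [[[0,2,3,0],[0,0,3,0],[0,0,2,0],[0,0,1,0],[0,0,0.5,0],[0,0,0,0],[0,0,0,0],[0,0,0,0]]]}}

```text
time: 33.95
tool_pos: [0.6496, 0.177, 0.0129]
tool_rot: [0.704, 0.71, 0.012, 0.003]
wrist_force: [0.3, -0.3, -0.6]
gripper_width: 0.175
```

Run:
```python
from h import *
go(648.5,176.4,12.3,90.5)
p=snap("side"); u=proj(p,[[.649,.15,.04]])[0]; crop(p,"f6",*u,50,37,8);
```

```text
t 33.95 tcp [649.6 177.   12.9] yaw 90.5 tilt [ 0.0217  0.0127 -0.9997] grip 0.175 F [ 0.3 -0.3 -0.6] q7 1.09
turn about tool z (deg) -0.0 or 180.0
after turn: shift [-0.6 -1.1  0.6]
now-axes shift [-0.6 -1.1  0.6]
```

View pics/f6.png

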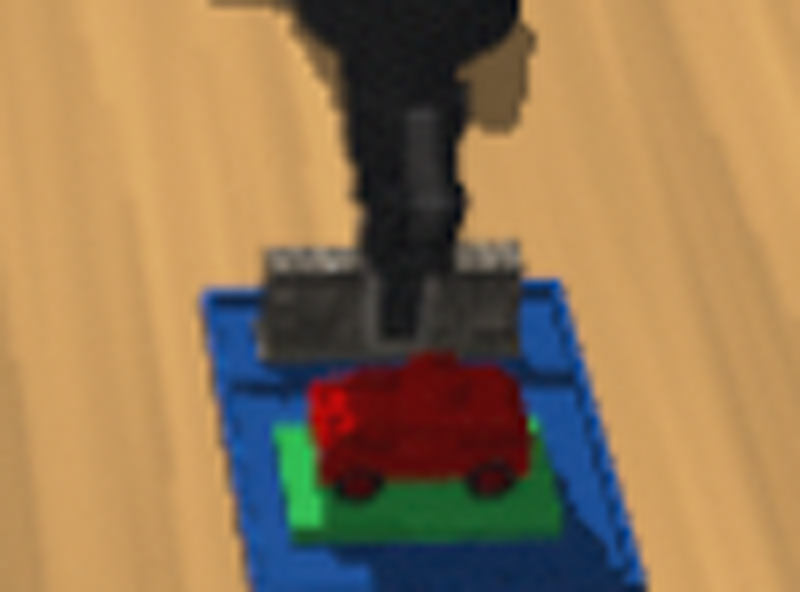

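Call:
{"name": "send_rows", "arguments": {"moves": [[[0,0,0.3,0],[0,0,0,0],[0,0,0,0],[0,0,0,0],[0,0,0,0],[0,0,0,0],[0,0,0,0],[0,0,0,0]]], "grip": -0.2}}

```text
time: 35.0
tool_pos: [0.6499, 0.1771, 0.0129]
tool_rot: [0.704, 0.71, 0.013, 0.003]
wrist_force: [0.7, -0.4, 0.8]
gripper_width: 0.403
```

Call:
{"name": "send_rows", "arguments": {"moves": [[[0,0,-3,0],[0,0,-8,0],[0,0,-15,0],[0,0,-25,0],[0,0,-35,0],[0,0,-35,0],[0,0,-10,0],[0,0,0,0]]]}}

```text
time: 36.0
tool_pos: [0.6472, 0.1755, 0.1535]
tool_rot: [0.704, 0.71, 0.014, 0.004]
wrist_force: [-0.1, 0.1, 0.1]
gripper_width: 0.394
```

Run:
```python
from h import *
go(467.3,307.6,100,90)
go(467.3,307.6,100,60)
p=snap("side"); u=proj(p,[[.649,.12,.04]])[0]; crop(p,"f7",*u,50,37,8);
```

```text
t 36.0 tcp [647.2 175.5 153.5] yaw 90.5 tilt [ 0.0259  0.0141 -0.9996] grip 0.394 F [-0.1  0.1  0.1] q7 1.14
turn about tool z (deg) 0.5 or -179.5
after turn: shift [ 132.1 -179.9   53.5]
now-axes shift [ 132.9 -180.1   50.7]
t 36.0 tcp [647.2 175.5 153.5] yaw 90.5 tilt [ 0.0259  0.0141 -0.9996] grip 0.394 F [-0.1  0.1  0.1] q7 1.14
turn about tool z (deg) 30.5 or -149.5
after turn: shift [  24.4 -221.8   53.5]
now-axes shift [ 132.9 -180.1   50.7]
```

View pics/f7.png

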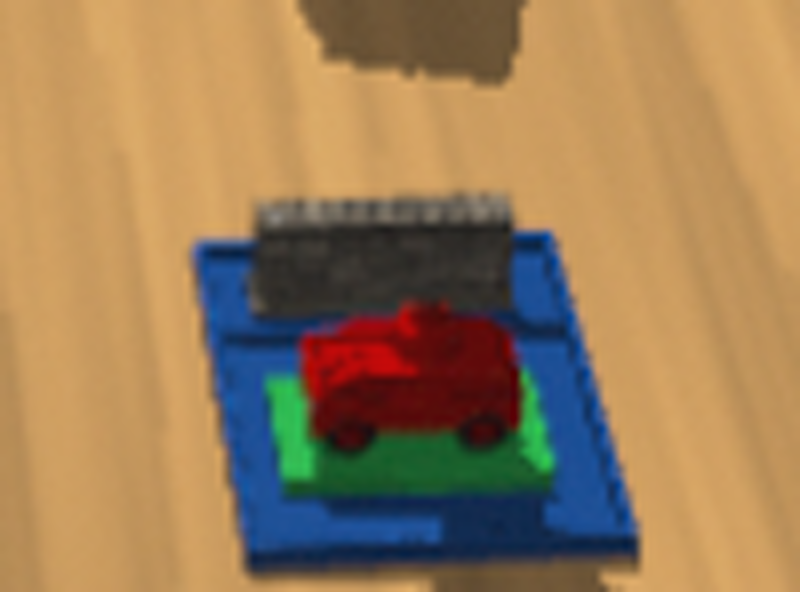

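Call:
{"name": "send_rows", "arguments": {"moves": [[[0,0,0,-10.1],[0,0,0,-10.1],[0,0,0,-10.1],[0,0,0,-10.1],[0,0,0,-10.1],[0,0,0,-10.1],[0,0,0,-10.1],[0,0,0,-10.1]]], "grip": 0.85}}

```text
time: 37.05
tool_pos: [0.641, 0.1739, 0.1398]
tool_rot: [0.052, 0.999, 0.005, 0.003]
wrist_force: [-0.1, 0.2, 0.7]
gripper_width: 0.927
```

Run:
```python
from h import *
go(467.3,307.6,100,171.4)
```

```text
t 37.05 tcp [641.  173.9 139.8] yaw 174.0 tilt [ 0.0059  0.0089 -0.9999] grip 0.927 F [-0.1  0.2  0.7] q7 2.35
turn about tool z (deg) 2.6 or -177.4
after turn: shift [191.7 106.2  39.8]
now-axes shift [186.9 114.4  40. ]
```

Call:
{"name": "send_rows", "arguments": {"moves": [[[22,13,0,10],[24,9,0,10],[26,5,0,10],[26,0.5,0,10],[26,-4,0,10],[25,-8,0,10],[23,-12,0,10],[20,-16,0,10]]]}}

```text
time: 38.05
tool_pos: [0.4685, 0.3001, 0.1277]
tool_rot: [0.698, 0.716, -0.004, -0.006]
wrist_force: [-0.6, 0.4, -0.9]
gripper_width: 0.928
```

Call:
{"name": "send_rows", "arguments": {"moves": [[[0,0,0,10],[0,0,0,10],[0,0,0,10],[0,0,0,10],[0,0,0,10],[0,0,0,10],[0,0,0,10],[0,0,0,10]]]}}

```text
time: 39.05
tool_pos: [0.4602, 0.2987, 0.117]
tool_rot: [0.997, 0.079, -0.016, 0.003]
wrist_force: [-0.6, -0.4, 0.2]
gripper_width: 0.925
```

Run:
```python
from h import *
go(467.5,307.6,50,0)
```

```text
t 39.05 tcp [460.2 298.7 117. ] yaw 9.1 tilt [-0.0313 -0.0086 -0.9995] grip 0.925 F [-0.6 -0.4  0.2] q7 -0.33
turn about tool z (deg) 9.1 or -170.9
after turn: shift [ 7.3 -8.9 67. ]
now-axes shift [10.8 -7.9 66.6]
```

Call:
{"name": "send_rows", "arguments": {"moves": [[[10,-8,5,4],[2,0,15,5],[1,0,20,0],[1,0,20,0],[0,0,15,0],[0,0,6,0],[0,0,0,0],[0,0,0,0]]]}}

```text
time: 40.05
tool_pos: [0.4666, 0.3051, 0.0266]
tool_rot: [1.0, -0.003, -0.02, 0.009]
wrist_force: [-0.3, 0.6, 0.1]
gripper_width: 0.924
```

Run:
```python
from h import *
go(467.5,307.6,-1,0)
p=snap("side"); u=proj(p,[[.467,.307,.04]])[0]; crop(p,"g1",*u,50,37,8);
```

```text
t 40.05 tcp [466.6 305.1  26.6] yaw -0.4 tilt [-0.0393 -0.0173 -0.9991] grip 0.924 F [-0.3  0.6  0.1] q7 -0.44
turn about tool z (deg) -0.4 or 179.6
after turn: shift [ 0.9 -2.5 27.6]
now-axes shift [ 2.  -3.  27.5]
```

View pics/g1.png

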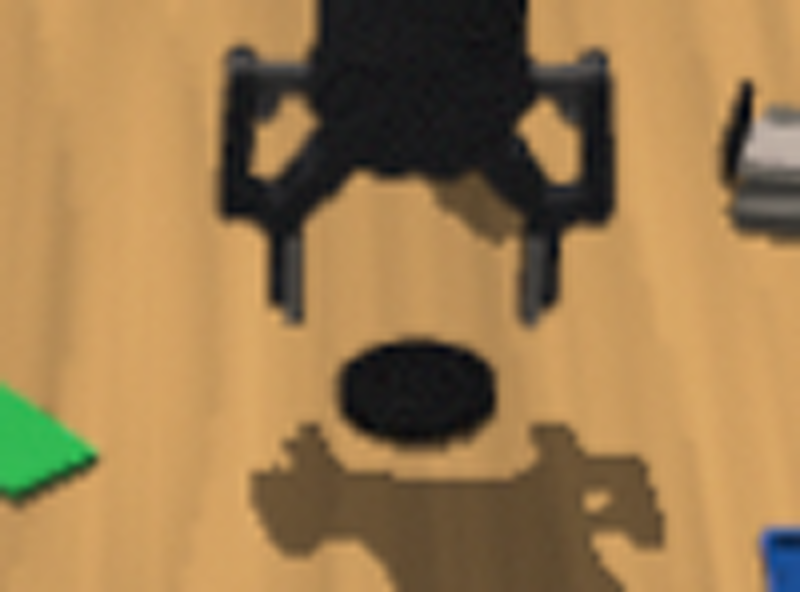

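Call:
{"name": "send_rows", "arguments": {"moves": [[[2,-3,4,0],[1,0,8,0],[0,0,8,0],[0,0,4,0],[0,0,2,0],[0,0,0,0],[0,0,0,0],[0,0,0,0]]]}}

```text
time: 41.1
tool_pos: [0.4694, 0.3083, -0.0003]
tool_rot: [1.0, -0.003, -0.019, 0.008]
wrist_force: [-0.0, -0.3, -1.0]
gripper_width: 0.924
```

Run:
```python
from h import *
go(467.5,307.6,-1,0)
p=snap("side"); u=proj(p,[[.467,.307,.04]])[0]; crop(p,"g2",*u,50,37,8);
```

```text
t 41.1 tcp [ 4.694e+02  3.083e+02 -3.000e-01] yaw -0.4 tilt [-0.0377 -0.016  -0.9992] grip 0.924 F [-0.  -0.3 -1. ] q7 -0.43
turn about tool z (deg) -0.4 or 179.6
after turn: shift [-1.9  0.7  0.7]
now-axes shift [-1.8  0.7  0.8]
```

View pics/g2.png

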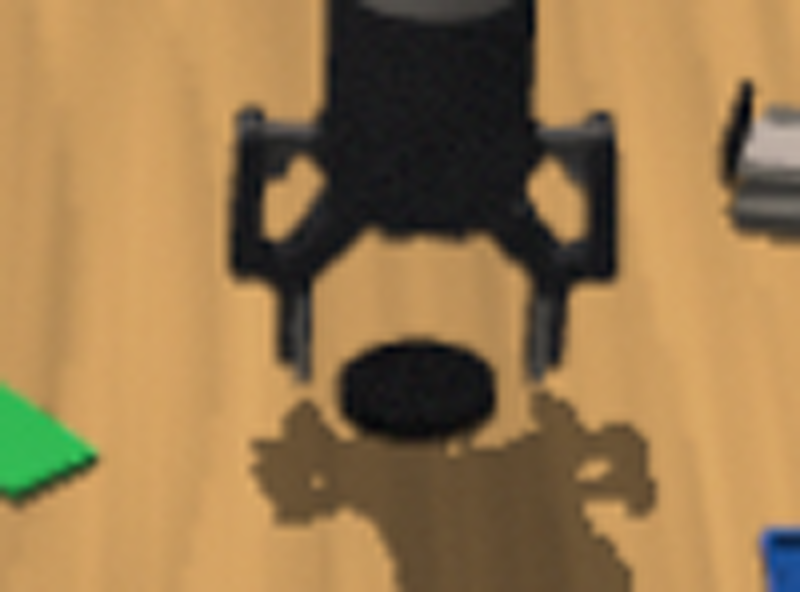

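Run:
```python
from h import *
p=snap("side"); u=proj(p,[[.467,.307,.04]])[0]; o=np.array([int(u[0])-50,int(u[1])-37])
for z in (0,4,8): print(z,[np.round((proj(p,[[x,.3083,z/1000]])[0]-o+.5)*8) for x in (.430,.469,.508)])
m=bot.regions_of("round_base_mid",p)
for r in m[:2]:
  v,u=np.nonzero(r["pixels"]); print(r["confidence"],u.min(),u.max(),v.min(),v.max(),[(u.mean()-o[0]+.5)*8,(v.mean()-o[1]+.5)*8])
```

```text
0 [array([313., 399.]), array([418., 396.]), array([523., 393.])]
4 [array([312., 390.]), array([418., 387.]), array([523., 384.])]
8 [array([312., 381.]), array([418., 378.]), array([523., 375.])]
0.67 360 414 214 256 [np.float64(977.5899581589956), np.float64(731.1129707112971)]
0.5 307 326 192 204 [np.float64(414.2264150943397), np.float64(391.7358490566037)]
```

Call:
{"name": "send_rows", "arguments": {"moves": [[[-1.5,2,0,0],[0,0,0,0],[0,0,0,0],[0,0,0,0],[0,0,0,0],[0,0,0,0],[0,0,1,0],[0,0,0,0]]], "grip": 0.6}}

```text
time: 42.25
tool_pos: [0.4677, 0.3062, -0.0012]
tool_rot: [1.0, -0.003, -0.019, 0.008]
wrist_force: [0.3, 0.3, 0.3]
gripper_width: 0.797
```

Run:
```python
from h import *
go(468,306,-1,0)
p=snap("side"); u=proj(p,[[.467,.307,.04]])[0]; crop(p,"g3",*u,50,37,8);
```

```text
t 42.25 tcp [467.7 306.2  -1.2] yaw -0.4 tilt [-0.0375 -0.0159 -0.9992] grip 0.797 F [0.3 0.3 0.3] q7 -0.43
turn about tool z (deg) -0.4 or 179.6
after turn: shift [ 0.3  0.2 -0.2]
now-axes shift [ 0.3  0.2 -0.2]
```

View pics/g3.png

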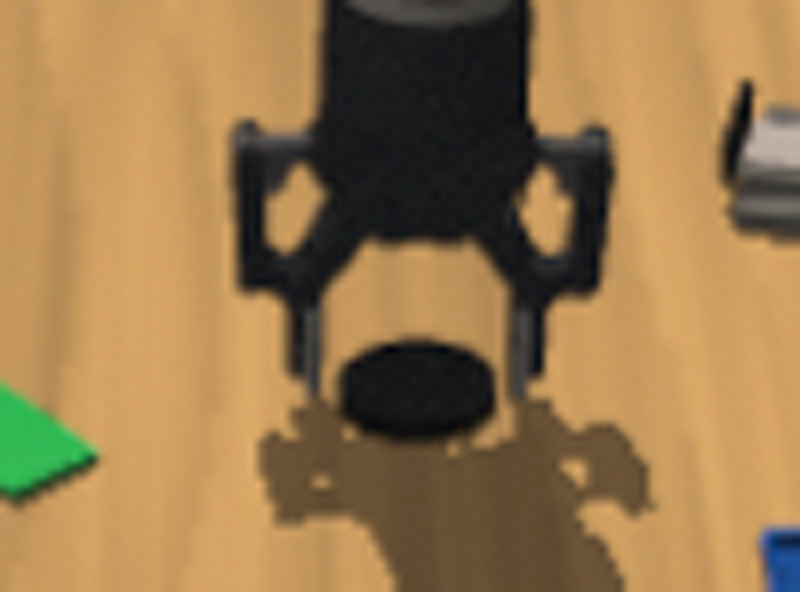

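Call:
{"name": "send_rows", "arguments": {"moves": [[[0,0,0,0],[0,0,0,0],[0,0,0,0],[0,0,0,0],[0,0,0,0],[0,0,0,0],[0,0,0,0],[0,0,0,0]]], "grip": -0.2}}

```text
time: 43.3
tool_pos: [0.468, 0.3063, -0.0001]
tool_rot: [1.0, -0.003, -0.018, 0.008]
wrist_force: [-0.3, -0.3, 1.0]
gripper_width: 0.662
```

Call:
{"name": "send_rows", "arguments": {"moves": [[[0,0,-3,0],[0,0,-8,0],[0,0,-15,0],[0,0,-25,0],[0,0,-25,0],[0,0,-15,0],[0,0,0,0],[0,0,0,0]]]}}

```text
time: 44.3
tool_pos: [0.472, 0.3078, 0.0982]
tool_rot: [1.0, -0.003, -0.017, 0.007]
wrist_force: [0.8, -0.4, -0.5]
gripper_width: 0.661
```

Run:
```python
from h import *
go(649.8,-144.4,100,-8.6)
p=snap("side"); u=proj(p,[[.467,.307,.1]])[0]; crop(p,"g4",*u,50,37,8);
```

```text
t 44.3 tcp [472.  307.8  98.2] yaw -0.4 tilt [-0.0346 -0.0138 -0.9993] grip 0.661 F [ 0.8 -0.4 -0.5] q7 -0.46
turn about tool z (deg) 8.2 or -171.8
after turn: shift [243.4 420.6  -1.8]
now-axes shift [180.7 451.1  -1.7]
```

View pics/g4.png

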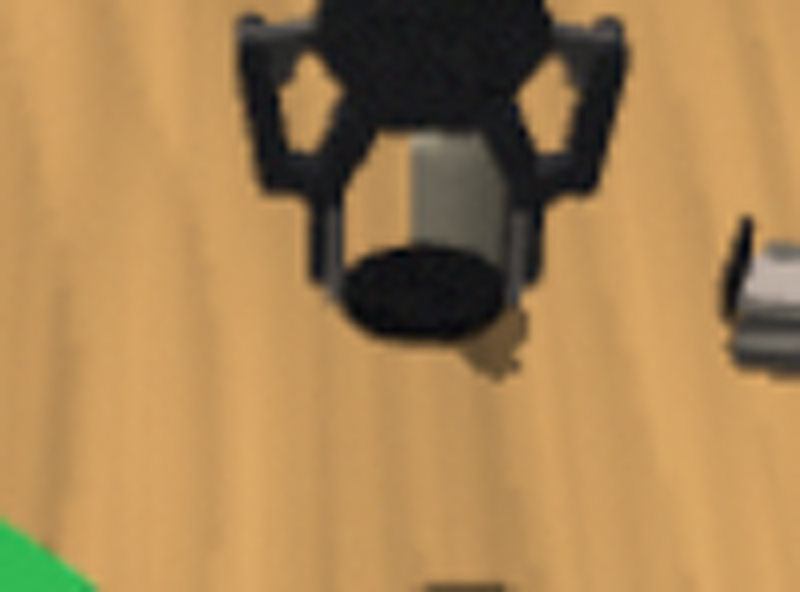

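Call:
{"name": "send_rows", "arguments": {"moves": [[[6,16,0,1],[12,32,0,1],[14,38,0,2],[15,38,0,2],[16,38,0,2],[18,38,0,0],[18,38,0,0],[18,38,0,0]]]}}

```text
time: 45.35
tool_pos: [0.5607, 0.0058, 0.0946]
tool_rot: [0.997, -0.078, -0.021, 0.011]
wrist_force: [-0.1, 0.8, -0.2]
gripper_width: 0.656
```

Run:
```python
from h import *
go(649.8,-144.4,80,-8.6)
```

```text
t 45.35 tcp [560.7   5.8  94.6] yaw -8.9 tilt [-0.0426 -0.0194 -0.9989] grip 0.656 F [-0.1  0.8 -0.2] q7 -0.06
turn about tool z (deg) -0.3 or 179.7
after turn: shift [110.6 135.1  14.6]
now-axes shift [111.8 134.2  13.6]
```

Call:
{"name": "send_rows", "arguments": {"moves": [[[26,32,2,0],[28,34,2,0],[24,30,2,0],[16,20,4,0],[8,10,5,0],[3,4,5,0],[0,0,2,0],[0,0,0,0]]]}}

```text
time: 46.35
tool_pos: [0.6386, -0.1562, 0.0664]
tool_rot: [0.996, -0.085, -0.025, 0.013]
wrist_force: [-0.1, 0.7, -0.8]
gripper_width: 0.659
```

Run:
```python
from h import *
go(649.8,-144.4,50,-8.6)
p=snap("side"); u=proj(p,[[.649,-.144,.04]])[0]; crop(p,"g5",*u,50,37,8);
```

```text
t 46.35 tcp [ 638.6 -156.2   66.4] yaw -9.8 tilt [-0.0527 -0.0219 -0.9984] grip 0.659 F [-0.1  0.7 -0.8] q7 0.16
turn about tool z (deg) -1.2 or 178.8
after turn: shift [  9.3 -13.4  16.4]
now-axes shift [  9.8 -14.   15.5]
```

View pics/g5.png

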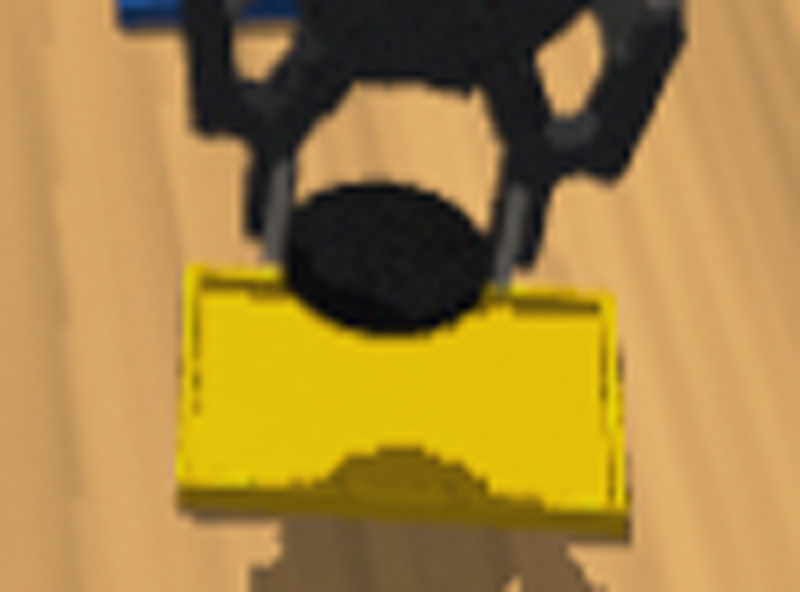

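Call:
{"name": "send_rows", "arguments": {"moves": [[[5,-7,2,0],[5,-7,5,-0.5],[0,0,10,-0.5],[1,0,12,0],[1,0,8,0],[0,0,5,0],[0,0,2,0],[0,0,0,0]]]}}

```text
time: 47.4
tool_pos: [0.6513, -0.1424, 0.0182]
tool_rot: [0.997, -0.074, -0.026, 0.013]
wrist_force: [-0.2, -0.8, 0.9]
gripper_width: 0.657
```

Run:
```python
from h import *
go(649.8,-144.4,4,-8.6)
p=snap("side"); u=proj(p,[[.649,-.144,.04]])[0]; crop(p,"g6",*u,50,37,8);
```

```text
t 47.4 tcp [ 651.3 -142.4   18.2] yaw -8.6 tilt [-0.0529 -0.0212 -0.9984] grip 0.657 F [-0.2 -0.8  0.9] q7 0.16
turn about tool z (deg) 0.0 or -180.0
after turn: shift [-1.1  2.1 14.2]
now-axes shift [-0.4  1.7 14.3]
```

View pics/g6.png

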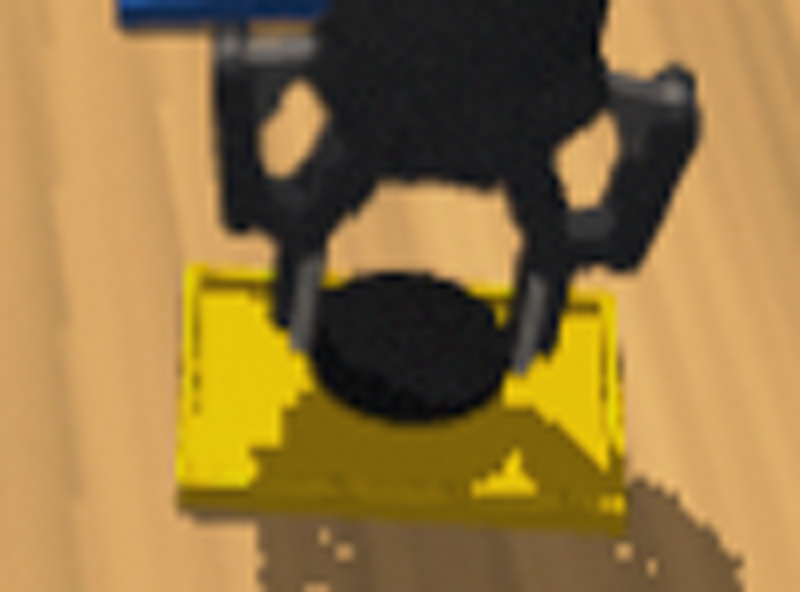

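Call:
{"name": "send_rows", "arguments": {"moves": [[[-0.5,2,4,0],[0,0,4,0],[0,0,3,0],[0,0,1.5,0],[0,0,1,0],[0,0,0,0],[0,0,0,0],[0,0,0,0]]]}}

```text
time: 48.45
tool_pos: [0.6502, -0.1449, 0.0049]
tool_rot: [0.997, -0.074, -0.025, 0.013]
wrist_force: [0.2, -0.7, 0.1]
gripper_width: 0.661
```

Run:
```python
from h import *
go(649.8,-144.4,4,-8.6)
p=snap("side"); u=proj(p,[[.649,-.144,.04]])[0]; crop(p,"g7",*u,50,37,8);
```

```text
t 48.45 tcp [ 650.2 -144.9    4.9] yaw -8.6 tilt [-0.0513 -0.0216 -0.9985] grip 0.661 F [ 0.2 -0.7  0.1] q7 0.17
turn about tool z (deg) 0.0 or -180.0
after turn: shift [-0.5 -0.5  0.9]
now-axes shift [-0.5 -0.5  0.9]
```

View pics/g7.png

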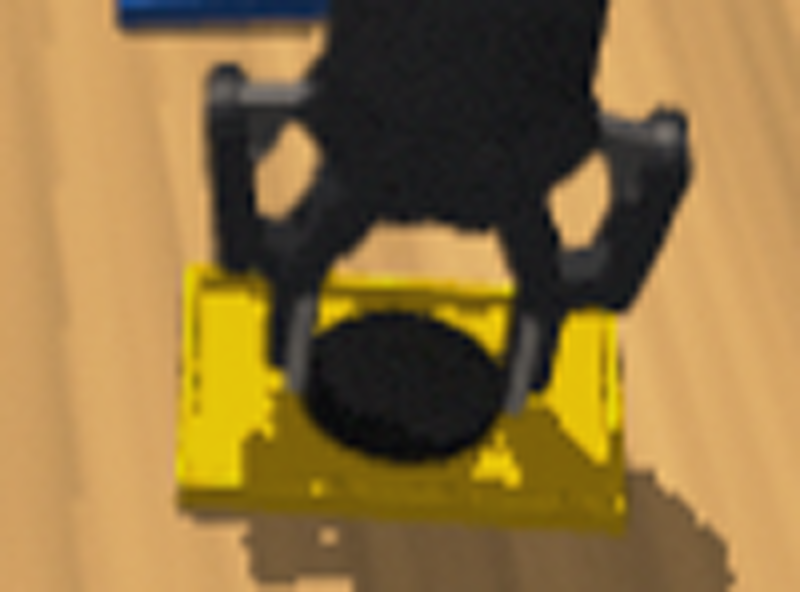

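Call:
{"name": "send_rows", "arguments": {"moves": [[[0,0,0.6,0],[0,0,0,0],[0,0,0,0],[0,0,0,0],[0,0,0,0],[0,0,0,0],[0,0,0,0],[0,0,0,0]]], "grip": 0.6}}

```text
time: 49.5
tool_pos: [0.6504, -0.145, 0.0045]
tool_rot: [0.997, -0.074, -0.025, 0.013]
wrist_force: [0.2, -0.5, 0.6]
gripper_width: 0.801
```

Call:
{"name": "send_rows", "arguments": {"moves": [[[0,0,-5,0],[0,0,-15,0],[0,0,-25,0],[0,0,-35,0],[0,0,-40,0],[0,0,-30,0],[0,0,0,0],[0,0,0,0]]]}}

```text
time: 50.5
tool_pos: [0.6588, -0.1419, 0.1656]
tool_rot: [0.997, -0.074, -0.022, 0.013]
wrist_force: [0.1, -0.1, -0.7]
gripper_width: 0.801
```

Run:
```python
from h import *
go(447,-131,140,-8.6)
go(447,-131,140,90)
p=snap("side"); u=proj(p,[[.649,-.144,.04]])[0]; crop(p,"g8",*u,50,37,8);
```

```text
t 50.5 tcp [ 658.8 -141.9  165.6] yaw -8.6 tilt [-0.0465 -0.0226 -0.9987] grip 0.801 F [ 0.1 -0.1 -0.7] q7 0.13
turn about tool z (deg) 0.0 or -180.0
after turn: shift [-211.1   20.9   25.6]
now-axes shift [-209.8   19.8   35.1]
t 50.5 tcp [ 658.8 -141.9  165.6] yaw -8.6 tilt [-0.0465 -0.0226 -0.9987] grip 0.801 F [ 0.1 -0.1 -0.7] q7 0.13
turn about tool z (deg) 81.4 or -98.6
after turn: shift [-10.9 211.8  25.6]
now-axes shift [-209.8   19.8   35.1]
```

View pics/g8.png

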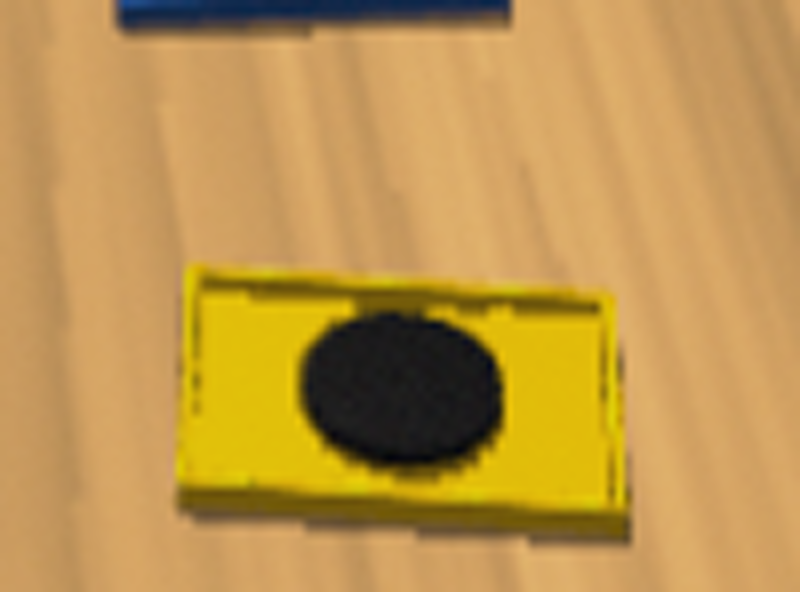

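Call:
{"name": "send_rows", "arguments": {"moves": [[[-20,2,0,-10],[-20,-1.5,0,-10],[-19,-5,0,-10],[-18,-8,0,-10],[-16,-11,0,-10],[-14,-14,0,-10],[-12,-16,0,-10],[-9,-18,0,-10]]], "grip": 0.1}}

```text
time: 51.55
tool_pos: [0.4913, -0.1359, 0.1653]
tool_rot: [0.798, 0.602, -0.031, -0.01]
wrist_force: [0.5, -0.3, -0.1]
gripper_width: 0.553
```

Run:
```python
from fit import *
go(447,-131,130,90)
for n in("side","top"):
    p=snap(n)
    for r in bot.regions_of("round_base_mid",p):
      m=r["pixels"]; v,u=np.nonzero(m); e=proj(p,[[.65,-.145,.008]])[0]
      if np.hypot(u.mean()-e[0],v.mean()-e[1])<15: print("round",n,fit(p,m,MOD["round_base_mid"],650,-145,0,4,True)); break
    else: print("no round",n)
    for r in bot.regions_of("queen_mid",p):
      m=r["pixels"]; v,u=np.nonzero(m); e=proj(p,[[.447,-.131,.03]])[0]
      if np.hypot(u.mean()-e[0],v.mean()-e[1])<25: print("queen",n,fit(p,m,MOD["queen_mid"],447,-131,0,0,True)); break
    u=proj(p,[[.649,-.144,.01]])[0]; crop(p,"g9"+n,*u,50,37,8)
    u=proj(p,[[.447,-.131,.07]])[0]; crop(p,"q1"+n,*u,50,37,8)
```

```text
t 51.55 tcp [ 491.3 -135.9  165.3] yaw 74.2 tilt [-0.0618 -0.0209 -0.9979] grip 0.553 F [ 0.5 -0.3 -0.1] q7 1.39
turn about tool z (deg) -15.8 or 164.2
after turn: shift [  4.9 -44.3  35.3]
now-axes shift [ -6.  -42.   37.8]
round side (array([ 649.5, -145.4]), np.float64(0.895))
queen side (array([ 446.6, -131.5]), np.float64(0.808))
round top (array([ 648.9, -137. ]), np.float64(0.54))
```

View pics/g9top.png

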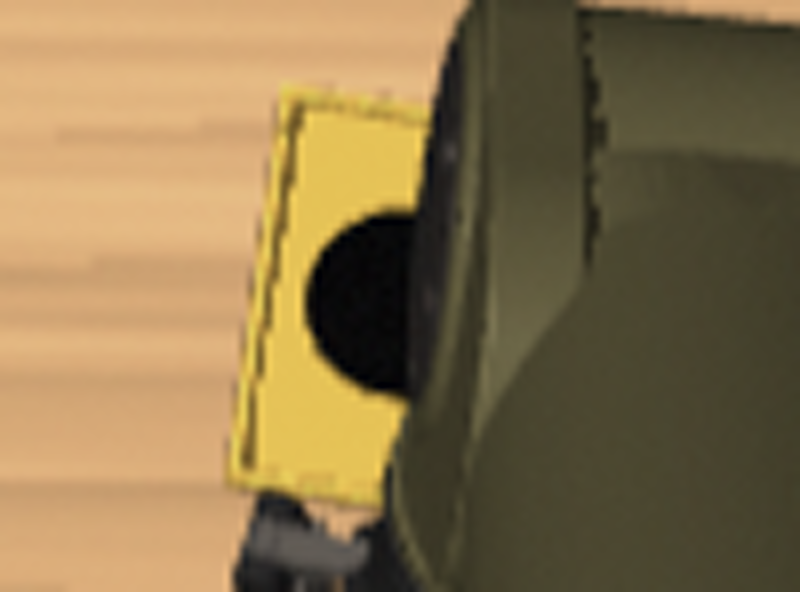

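View pics/q1side.png

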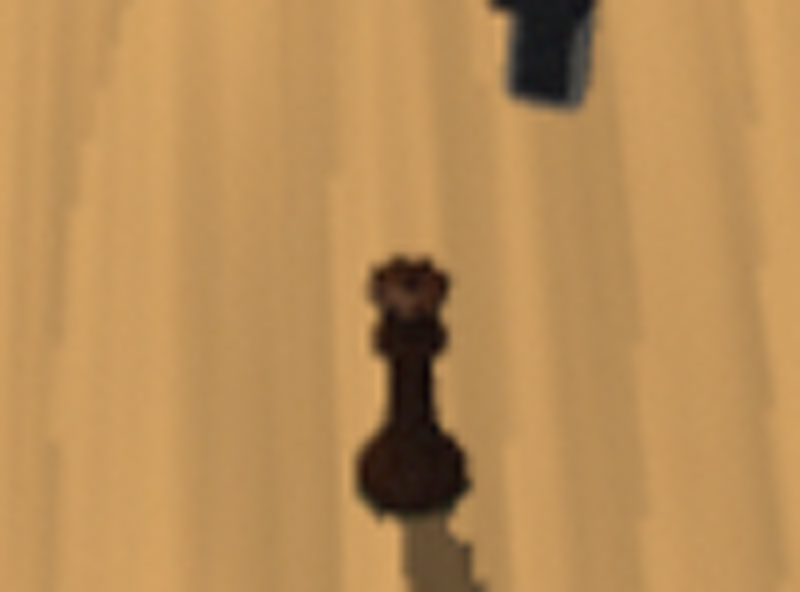

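Call:
{"name": "send_rows", "arguments": {"moves": [[[0,-10,0,-5],[0,-10,0,-5],[0,-10,0,-5],[0,-8,0,-5],[0,0,0,-5],[0,0,0,-5],[0,0,0,0],[0,0,0,0]]]}}

```text
time: 52.85
tool_pos: [0.461, -0.1279, 0.166]
tool_rot: [0.617, 0.786, -0.026, -0.017]
wrist_force: [-0.6, -0.4, -0.6]
gripper_width: 0.546
```

Run:
```python
from h import *
go(447,-131,130,104)
s,p,M=pose(); print(M.T@[0,0,-1])
```

```text
t 52.85 tcp [ 461.  -127.9  166. ] yaw 103.8 tilt [-0.0587 -0.0196 -0.9981] grip 0.546 F [-0.6 -0.4 -0.6] q7 1.84
turn about tool z (deg) -0.2 or 179.8
after turn: shift [  0.4 -14.3  36. ]
now-axes shift [  0.5 -12.1  36.8]
[0.00501337 0.06171652 0.99808113]
```

Call:
{"name": "send_rows", "arguments": {"moves": [[[-1,-5,10,0],[-1,-4,15,0],[0,0,18,0],[0,0,15,0],[0,0,5,0],[0,0,0,0],[0,0,0,0],[0,0,0,0]]]}}

```text
time: 53.85
tool_pos: [0.4474, -0.134, 0.1003]
tool_rot: [0.62, 0.784, -0.026, -0.017]
wrist_force: [0.2, 0.2, -0.3]
gripper_width: 0.551
```

Run:
```python
from h import *
go(447,-130,21,104)
p=snap("side"); u=proj(p,[[.447,-.131,.07]])[0]; crop(p,"q2",*u,50,37,8)
```

```text
t 53.85 tcp [ 447.4 -134.   100.3] yaw 103.4 tilt [-0.0594 -0.02   -0.998 ] grip 0.551 F [ 0.2  0.2 -0.3] q7 1.8
turn about tool z (deg) -0.6 or 179.4
after turn: shift [ 3.9  0.6 79.3]
now-axes shift [ 4.4  5.5 79.1]
```

View pics/q2.png

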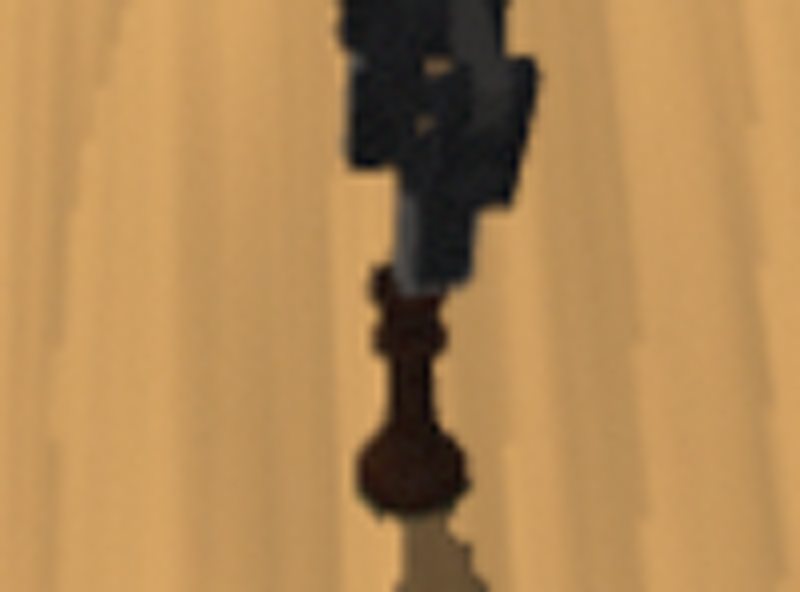

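Call:
{"name": "send_rows", "arguments": {"moves": [[[3,1,5,0],[1,1,12,0],[0,1,15,0],[0,1,15,0],[0,1,15,0],[0,0,10,0],[0,0,4,0],[0,0,0,0]]]}}

```text
time: 54.9
tool_pos: [0.4466, -0.1293, 0.0188]
tool_rot: [0.619, 0.785, -0.026, -0.017]
wrist_force: [-0.9, 0.1, -0.6]
gripper_width: 0.549
```

Run:
```python
from h import *
go(447,-130,21,104)
p=snap("side"); u=proj(p,[[.447,-.131,.07]])[0]; crop(p,"q3",*u,50,37,8)
```

```text
t 54.9 tcp [ 446.6 -129.3   18.8] yaw 103.4 tilt [-0.0597 -0.0194 -0.998 ] grip 0.549 F [-0.9  0.1 -0.6] q7 1.72
turn about tool z (deg) -0.6 or 179.4
after turn: shift [-0.8  0.2 -2.2]
now-axes shift [-0.8  0.1 -2.2]
```

View pics/q3.png

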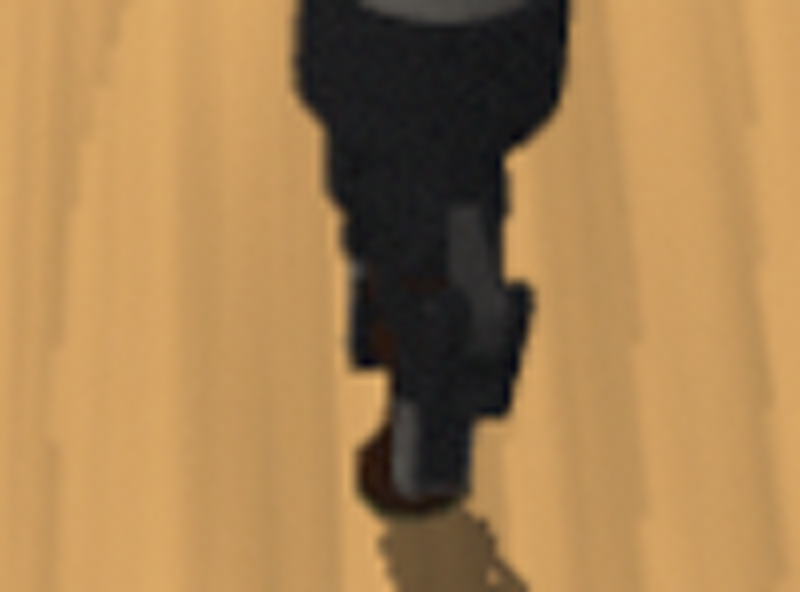

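Call:
{"name": "send_rows", "arguments": {"moves": [[[-0.8,0,-3,0],[0,0,0,0],[0,0,0,0],[0,0,0,0],[0,0,0,0],[0,0,0,0],[0,0,0,0],[0,0,0,0]]], "grip": -1}}

```text
time: 55.95
tool_pos: [0.4478, -0.1304, 0.0234]
tool_rot: [0.619, 0.784, -0.026, -0.016]
wrist_force: [0.3, -0.8, -0.7]
gripper_width: 0.221
```

Call:
{"name": "send_rows", "arguments": {"moves": [[[0,0,-2,0],[0,0,-5,0],[0,0,-8,0],[0,0,-10,0],[0,0,-10,0],[0,0,-8,0],[0,0,0,0],[0,0,0,0]]]}}

```text
time: 56.95
tool_pos: [0.4508, -0.1296, 0.0702]
tool_rot: [0.62, 0.784, -0.025, -0.015]
wrist_force: [0.6, -0.1, -1.2]
gripper_width: 0.222
```

Run:
```python
from h import *
go(649.3,-145,70,104)
p=snap("side"); u=proj(p,[[.447,-.131,.1]])[0]; crop(p,"q4",*u,50,37,8)
```

```text
t 56.95 tcp [ 450.8 -129.6   70.2] yaw 103.4 tilt [-0.0556 -0.0205 -0.9982] grip 0.222 F [ 0.6 -0.1 -1.2] q7 1.76
turn about tool z (deg) -0.6 or 179.4
after turn: shift [-63.  188.9   0.2]
now-axes shift [-61.  189.3 -10.5]
```

View pics/q4.png

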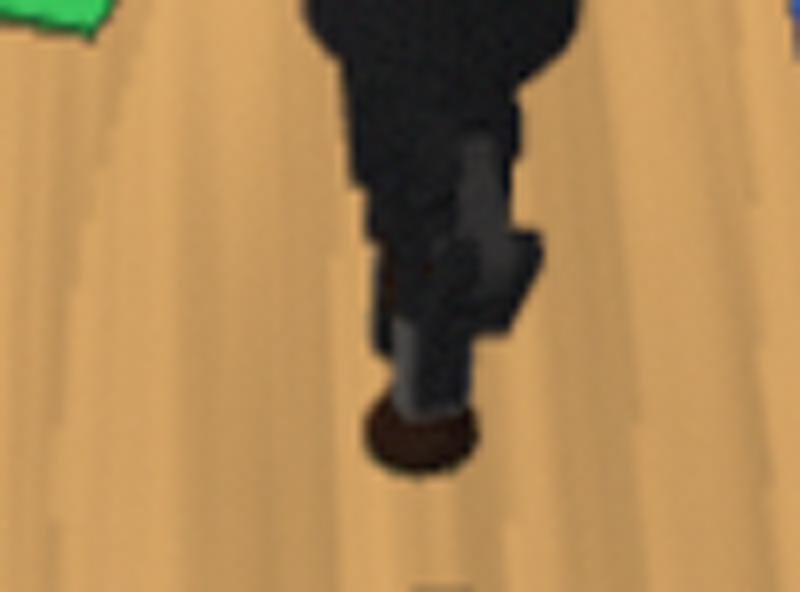

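Run:
```python
from fit import *
p=snap("side"); u=proj(p,[[.447,-.131,.1]])[0]; o=np.array([int(u[0])-50,int(u[1])-37])
for c in [(451,-129.2,46.8),(448,-131,46.8)]:
  q=(proj(p,(cyl(34,0,8)+c)/1000)-o+.5)*8
  print(c,q.min(0).round(),q.max(0).round())
q=(proj(p,(cyl(34,0,8)+[446.6,-131.5,0])/1000)-o+.5)*8; print(q.min(0).round(),q.max(0).round())
```

```text
(451, -129.2, 46.8) [361. 378.] [480. 479.]
(448, -131, 46.8) [351. 382.] [470. 483.]
[349. 501.] [466. 602.]
```

Call:
{"name": "send_rows", "arguments": {"moves": [[[-3,8,0,0],[-5,16,-1,0],[-7,22,-1,0],[-8,24,-1,0],[-8,24,-1,0],[-8,24,-1,0],[-7,22,-1,0],[-5,16,-1,0]]]}}

```text
time: 58.05
tool_pos: [0.6209, -0.1434, 0.0644]
tool_rot: [0.62, 0.784, -0.026, -0.018]
wrist_force: [0.4, 0.2, -0.8]
gripper_width: 0.222
```

Run:
```python
from h import *
go(650.2,-145.2,60,104)
```

```text
t 58.05 tcp [ 620.9 -143.4   64.4] yaw 103.4 tilt [-0.06   -0.0193 -0.998 ] grip 0.222 F [ 0.4  0.2 -0.8] q7 1.78
turn about tool z (deg) -0.6 or 179.4
after turn: shift [-8.8 28.   4.4]
now-axes shift [-8.5 28.3  2.7]
```

Call:
{"name": "send_rows", "arguments": {"moves": [[[-3,10,0,0],[-3,8,0,0],[-2,6,1,0],[-1,3,1,0],[0,0,1,0],[0,0,0,0],[0,0,0,0],[0,0,0,0]]]}}

```text
time: 59.05
tool_pos: [0.6498, -0.1461, 0.0582]
tool_rot: [0.619, 0.784, -0.027, -0.019]
wrist_force: [-0.7, -0.9, -0.6]
gripper_width: 0.223
```

Run:
```python
from h import *
go(650.2,-145.2,35.4,104)
p=snap("side"); u=proj(p,[[.649,-.144,.04]])[0]; crop(p,"q5",*u,50,37,8)
```

```text
t 59.05 tcp [ 649.8 -146.1   58.2] yaw 103.4 tilt [-0.0625 -0.0189 -0.9979] grip 0.223 F [-0.7 -0.9 -0.6] q7 1.78
turn about tool z (deg) -0.6 or 179.4
after turn: shift [ 0.8  0.6 22.8]
now-axes shift [ 0.8  2.  22.7]
```

View pics/q5.png

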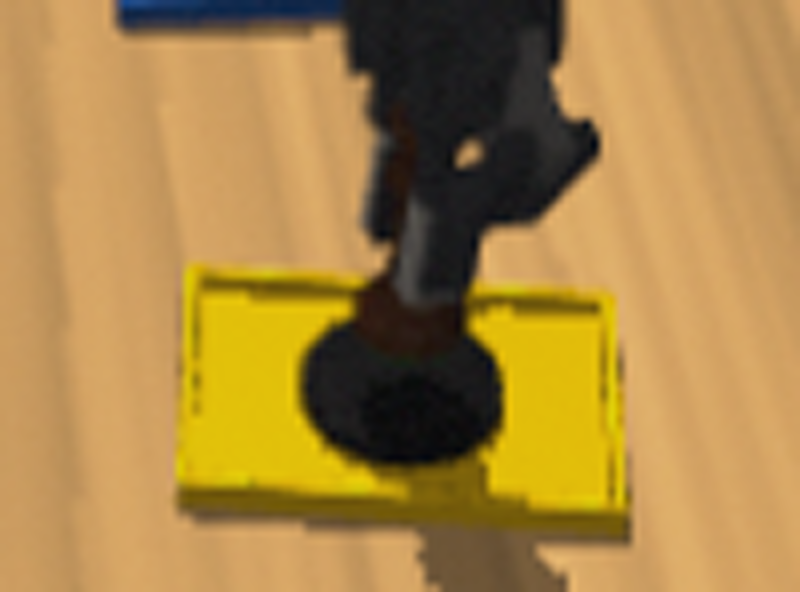

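Call:
{"name": "send_rows", "arguments": {"moves": [[[0.5,1,3,0],[0,0.5,5,0],[0,0,5,0],[0,0,3,0],[0,0,1,0],[0,0,0,0],[0,0,0,0],[0,0,0,0]]]}}

```text
time: 60.1
tool_pos: [0.6501, -0.1455, 0.0398]
tool_rot: [0.619, 0.784, -0.027, -0.019]
wrist_force: [0.4, -0.5, -0.5]
gripper_width: 0.227
```

Run:
```python
from fit import *
go(650.2,-145.2,35.4,104)
p=snap("side"); u=proj(p,[[.649,-.144,.04]])[0]; crop(p,"q6",*u,50,37,8); o=np.array([int(u[0])-50,int(u[1])-37])
s,t,M=pose(); dz=t[2]*1000-23.4
for nm,P in (("base",cyl(60,4,12)+[649.5,-145.4,0]),("foot",cyl(34,0,6)+[649.5,-145.4,dz])):
  q=(proj(p,P/1000)-o+.5)*8; print(nm,q.min(0).round(),q.max(0).round())
```

```text
t 60.1 tcp [ 650.1 -145.5   39.8] yaw 103.4 tilt [-0.0626 -0.0189 -0.9979] grip 0.227 F [ 0.4 -0.5 -0.5] q7 1.78
turn about tool z (deg) -0.6 or 179.4
after turn: shift [0.2 0.2 4.4]
now-axes shift [0.3 0.5 4.4]
base [295. 309.] [502. 472.]
foot [343. 313.] [461. 410.]
```

View pics/q6.png

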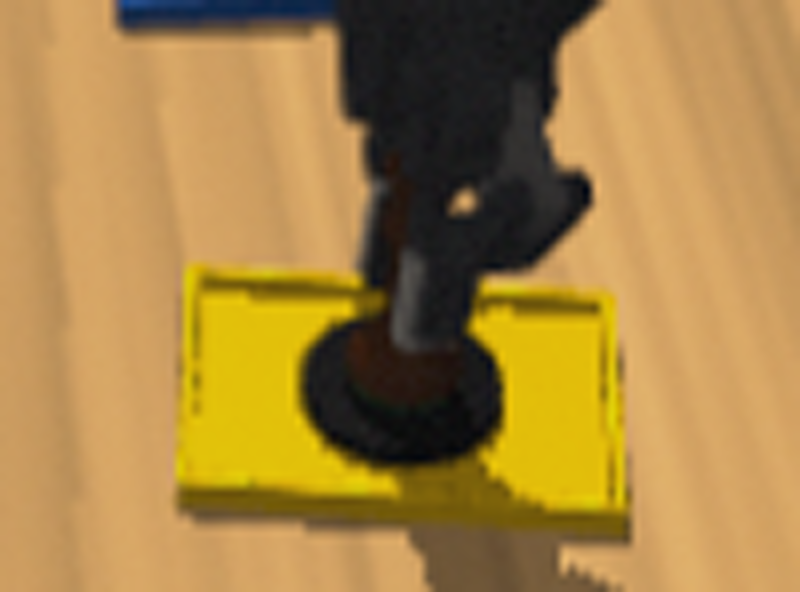

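Call:
{"name": "send_rows", "arguments": {"moves": [[[-1,0,1,0],[0,0,1,0],[0,0,1,0],[0,0,0.7,0],[0,0,0,0],[0,0,0,0],[0,0,0,0],[0,0,0,0]]]}}

```text
time: 61.15
tool_pos: [0.6502, -0.1466, 0.036]
tool_rot: [0.62, 0.784, -0.027, -0.019]
wrist_force: [0.7, -0.4, -0.5]
gripper_width: 0.224
```

Run:
```python
from fit import *
go(650.2,-145.2,35.4,104)
p=snap("side"); u=proj(p,[[.649,-.144,.04]])[0]; crop(p,"q7",*u,50,37,8); o=np.array([int(u[0])-50,int(u[1])-37])
```

```text
t 61.15 tcp [ 650.2 -146.6   36. ] yaw 103.4 tilt [-0.0624 -0.0189 -0.9979] grip 0.224 F [ 0.7 -0.4 -0.5] q7 1.78
turn about tool z (deg) -0.6 or 179.4
after turn: shift [1.4 0.4 0.6]
now-axes shift [1.4 0.4 0.6]
```

View pics/q7.png

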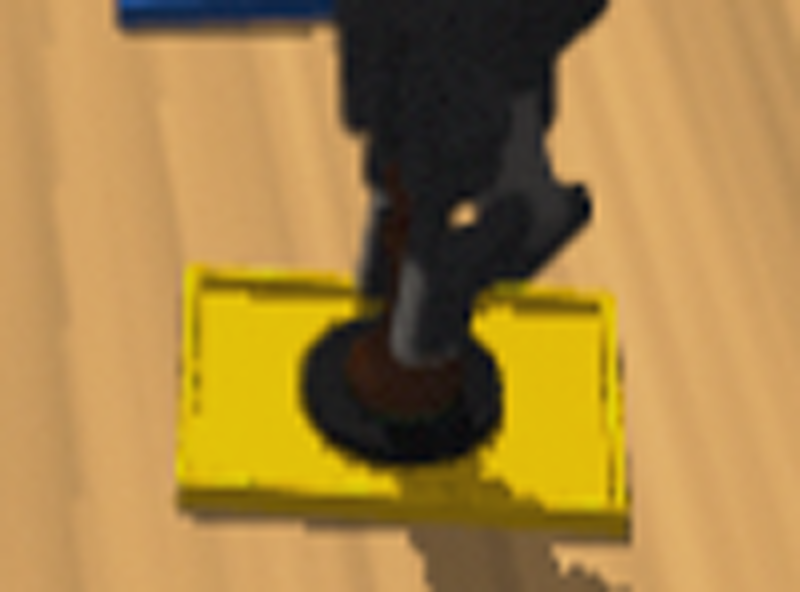

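Call:
{"name": "send_rows", "arguments": {"moves": [[[0,0,0.7,0],[0,0,0,0],[0,0,0,0],[0,0,0,0],[0,0,0,0],[0,0,0,0],[0,0,0,0],[0,0,0,0]]]}}

```text
time: 62.2
tool_pos: [0.6501, -0.1467, 0.0353]
tool_rot: [0.619, 0.784, -0.027, -0.019]
wrist_force: [-0.2, -0.4, -0.4]
gripper_width: 0.225
```

Call:
{"name": "send_rows", "arguments": {"moves": [[[0,0,0,0],[0,0,0,0],[0,0,0,0],[0,0,0,0],[0,0,0,0],[0,0,0,0],[0,0,0,0],[0,0,0,0]]], "grip": 0.1}}

```text
time: 63.2
tool_pos: [0.6503, -0.1467, 0.0356]
tool_rot: [0.62, 0.784, -0.027, -0.018]
wrist_force: [0.2, -0.8, 0.1]
gripper_width: 0.551
```

Run:
```python
from fit import *
go(650.2,-145.2,35.4,104)
p=snap("side"); u=proj(p,[[.649,-.144,.04]])[0]; crop(p,"q8",*u,50,37,8); o=np.array([int(u[0])-50,int(u[1])-37])
```

```text
t 63.2 tcp [ 650.3 -146.7   35.6] yaw 103.4 tilt [-0.0618 -0.019  -0.9979] grip 0.551 F [ 0.2 -0.8  0.1] q7 1.78
turn about tool z (deg) -0.6 or 179.4
after turn: shift [1.5 0.2 0.2]
now-axes shift [1.5 0.2 0.1]
```

View pics/q8.png

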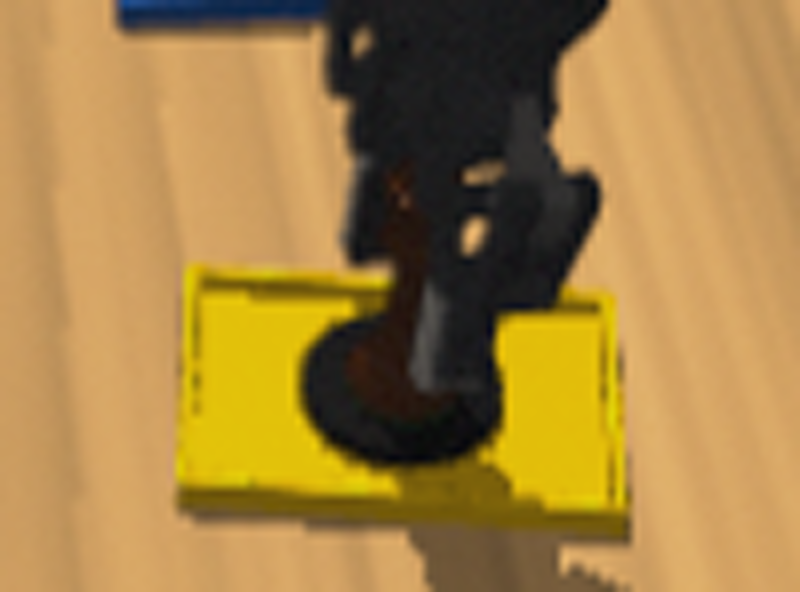

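Call:
{"name": "send_rows", "arguments": {"moves": [[[0,0,-4,0],[0,0,-10,0],[0,0,-20,0],[0,0,-25,0],[0,0,-30,0],[0,0,-30,0],[0,0,-30,0],[0,0,-10,0]]]}}

```text
time: 64.25
tool_pos: [0.6606, -0.1432, 0.2032]
tool_rot: [0.619, 0.784, -0.026, -0.018]
wrist_force: [0.5, 0.5, -1.2]
gripper_width: 0.55
```

Call:
{"name": "send_rows", "arguments": {"moves": [[[0,-15,0,0],[0,-30,0,0],[0,-35,0,0],[0,-35,0,0],[0,-35,0,0],[0,-30,0,0],[0,-15,0,0],[0,0,0,0]]]}}

```text
time: 65.25
tool_pos: [0.4638, -0.1887, 0.2132]
tool_rot: [0.619, 0.785, -0.027, -0.019]
wrist_force: [-0.3, 0.7, -0.3]
gripper_width: 0.544
```

Run:
```python
from fit import *
go(450,-100,150,104)
for n in("side","top"):
    p=snap(n,"end"+n); u=proj(p,[[.649,-.144,.04]])[0]; crop(p,"r"+n,*u,50,37,8)
```

```text
t 65.25 tcp [ 463.8 -188.7  213.2] yaw 103.4 tilt [-0.0632 -0.0176 -0.9978] grip 0.544 F [-0.3  0.7 -0.3] q7 1.97
turn about tool z (deg) -0.6 or 179.4
after turn: shift [89.4  8.  63.2]
now-axes shift [89.6 11.3 62.3]
```

View pics/rside.png

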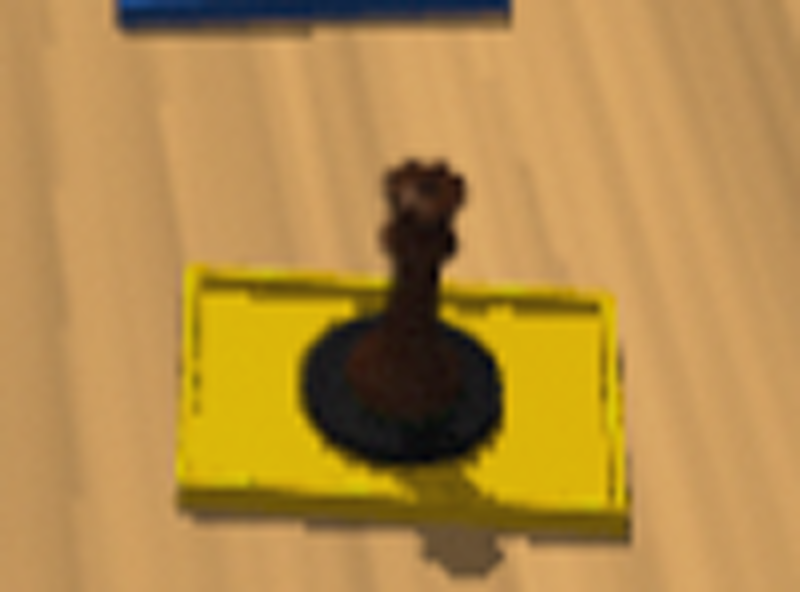

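View pics/endtop.png

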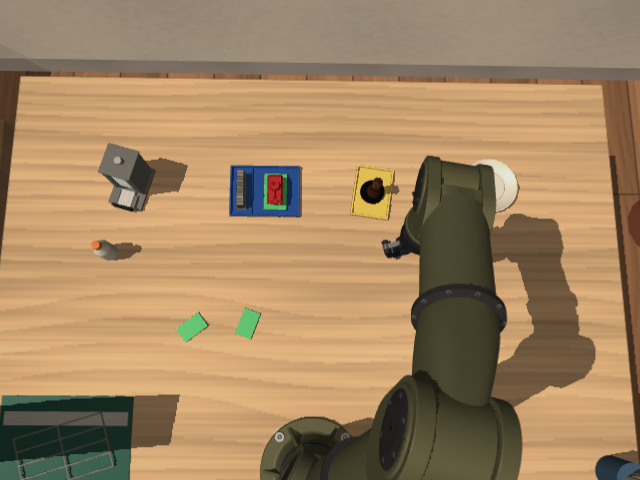

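Run:
```python
from fit import *
for n,par in(("side",0),("top",0)):
    p=snap(n); u=proj(p,[[.649,-.144,.04]])[0]; o=np.array([int(u[0])-50,int(u[1])-37])
    im=cv2.imread(f"pics/r{n}.png")
    c=(649.5,-145.4) if n=="side" else (648.5,-143.5)
    for P,col in ((cyl(60,12,12)+[*c,0],(255,0,0)),(cyl(34,12,12)+[*c,0],(0,255,0)),(cyl(24,93,95)+[*c,0],(255,0,255))):
        q=(proj(p,P/1000)-o+.5)*8
        cv2.polylines(im,[cv2.convexHull(q.astype(np.float32)).astype(int)],True,col,1)
    cv2.imwrite(f"pics/s{n}.png",im)
a=[cv2.resize(cv2.imread(f"pics/s{n}.png"),(400,296)) for n in("side","top")]
```

```text
(no output)
```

View pics/sside.png

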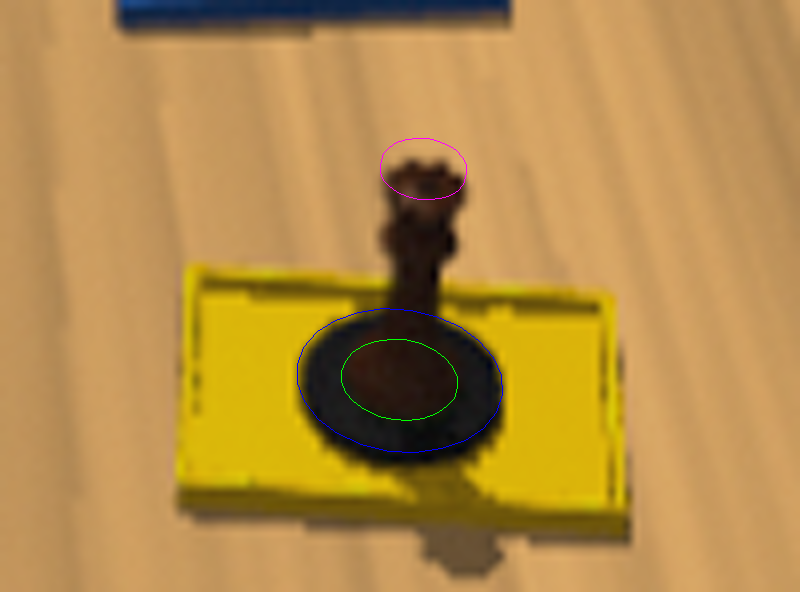

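View pics/stop.png

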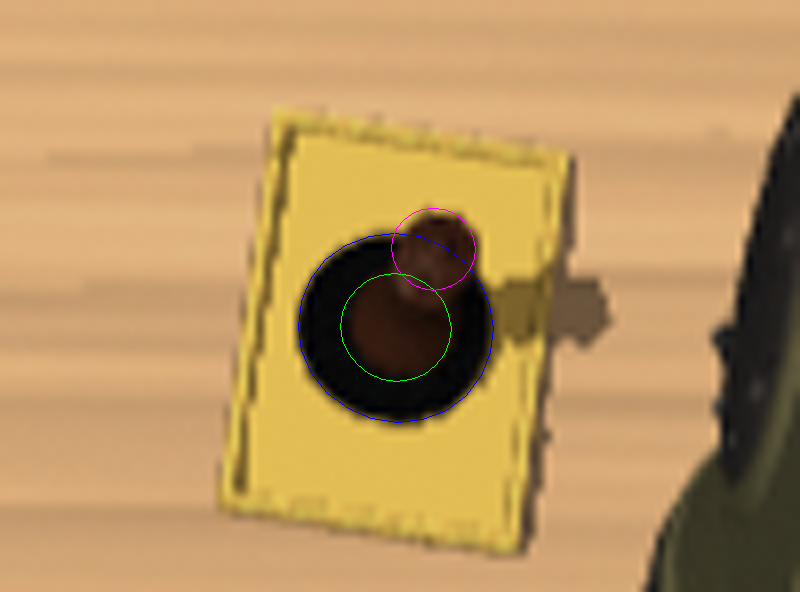

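Run:
```python
from h import *
a=[]
for n in("side","top"):
    p=snap(n); u=proj(p,[[.649,.12,.02]])[0]; crop(p,"t"+n,*u,50,37,8); a.append(cv2.resize(cv2.imread(f"pics/t{n}.png"),(400,296)))
cv2.imwrite("pics/tt.png",np.hstack(a))
```

```text
(no output)
```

View pics/tt.png

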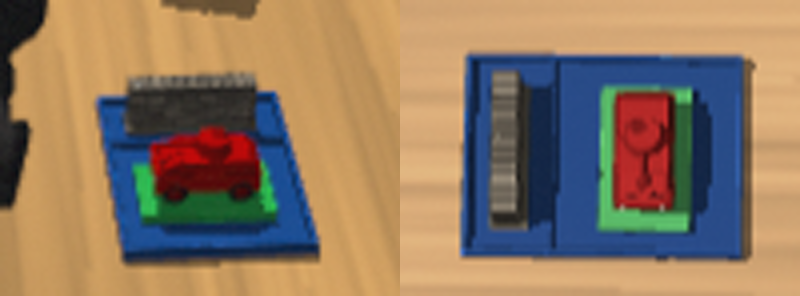

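```bash
python3 -c "
from workcell import bot
print(bot.finish_job(), bot.observe()['time'])"
```

```text
the job is handed in; nothing more can be done
the job is handed in; nothing more can be done
```

Both kits are made up and the job is handed in; the clock stood at about 65 s of the 134 s allowed. I worked in the order asked: green base, car, fence, round base, queen.

**Blue tray, last pictures:**
- The green base (the largest of the three green plates) lies flat in the wide bay.
- The car stands on its wheels on the base, lengthwise. By my estimate from both pictures it is within about 1–2 mm of the middle.
- The fence stands upright in the narrow bay.

**Yellow tray, last pictures:**
- The black round base lies flat in the tray.
- The queen stands upright on it, concentric to about 1 mm against the outlines I projected into both views.

**The rest:** the dispenser, saucer, glue bottle and the two small green plates look untouched. The wrist force readings stayed around 1 N.

**What disagreed:**
- The two cameras differed by 2–3 mm from each other and from the robot. I corrected for this with the robot's own grip positions and side-view checks.
- The tool tilt drifted by up to about 3.7° over the moves. Grasp and release tilts stayed close, so no part was left leaning.
- On the queen the jaws stopped at about 19–20 mm, more than the 14–16 mm waist. They probably closed on the collar or the foot flare, but the hold was firm and the placing was good.
- One top-view fit of the round base was poor (0.54) because the arm covered part of it. I dropped it and checked again once the arm was clear.

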